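# Clear the marking-out plate and lay out blanks from the magazine

### The arm

A 6-joint arm with a two-finger parallel gripper is mounted at the origin on the work surface. World frame = base frame: x ahead of the robot, y to its left, z up, the work surface at z = 0. Lengths are in m, angles in rad, forces in N, time in s.
With the tool pointing down it reaches from about 0.375 to 0.9 m from the base axis. Payload 3.1 kg.
Tool frame: the origin (TCP) lies midway between the tips of the shut fingers; the grasp point (between the pads) lies 19 mm behind it (manip.grasp_offset is the distance from the TCP to the grasp point, in m); z points along the fingers, y is the line along which they close (so a half turn about z gives the same grasp; the last joint's range is limited). The gripper opens to 85 mm and grips with 20 to 120 N. Pads are 22 mm wide; open, the fingers measure 114 mm over their backs; the gripper's body (76 mm by 85 mm) begins 54 mm behind the grasp point. The pads swing forward as they close: fully open they stand 13 mm farther back than shut.
Start: joints at [0.936, 0.527, 1.433, -0, 1.181, -0.178], TCP at [0.275, 0.561, 0.231] pointing down, gripper open.
Joint ranges: [-3.08, 3.08], [-0.75, 2.2], [0.22, 2.44], [-1.43, 4.57], [0, 2.65], [-2.85, 2.85]. Speed limits (rad/s): [2.79, 2.79, 3.14, 3.14, 3.14, 3.14].

### API

Orientations are given as a unit quaternion [x, y, z, w].
In Python, from station import sensors, cams, order, manip gives the robot as it stands.
- The arm moves only by the tool move_arm, never from a script. Its argument "targets" is a list of rows, each an object of numbers: "dx", "dy", "dz": the shift along the world's x, y, z normalised to -1 to 1, where 1 is 25 mm; "rx", "ry", "rz": the turn, a rotation vector about the world's x, y, z normalised to -1 to 1, where 1 is 30 degrees. A call has exactly 10 rows; each row shifts and turns the commanded pose from where the row before left it; what a row does not reach is not made up. A row lasts 1/8 s, in which the tool goes at most 62.5 mm and 10.7 degrees, less where a joint would pass 70% of its speed; a pose out of reach is approached as far as the arm can. A call with a number of a shift or a turn outside -1 to 1 is refused whole. A call with a gripper value outside its range is refused whole. "claw" is the opening in per cent of the stroke, from 0 (shut) to 100 (fully open), set as the call begins (left out, the last holds). The fingers move at their own pace and stop on an object; "newtons" is the grip in N (left out, the last holds). Time passes only in rows, so rows that do not move let the fingers close, or fill a call up. It gives the time, the measured TCP pose, the force, the opening and the grip force at its end, in the units of the state.
- sensors.sense(): the state, without advancing time (a new reading comes with each control period).
- cams.snapshot(name): name is "side" or "top"; returns the picture (384x512x3 uint8, red, green, blue); there is no depth.
- cams.camera_model(name): a dict with "fx", "fy", "cx", "cy" (pixels), "extrinsics" (4x4, takes a point from world to camera coordinates). Camera axes: x right, y down, z forward; pixel columns grow to the right and rows downward; lengths in m; the calibration is good to about 2 mm. A picture is of the moment at which its call begins. camera_model takes no time and is no camera call.
- order.sign_off(): hands the job in; it is judged then, once.
The state is a dict: "t": time; "q": joint angles; "qd": joint speeds; "tau": joint torques, N m; "tcp_pos": TCP position; "tool_rot": TCP orientation; "force": force on the tool from outside, world axes, zero at the start; "ft_torque": the same for the moment, N m; "finger_gap": opening from 0.0 (shut) to 1.0 (fully open); "gripper_force": force on a finger pad.
Only numpy, scipy, OpenCV 4.12 (cv2) and the standard library are available. Lean on these libraries where they do the work, as an engineer would, in place of code of your own. Each camera call takes 0.05 s, during which the arm holds its last target. There are 200 camera calls.

### The job

First use the scraper block, not the fingers, to wipe all the offcuts off the marking-out plate into the chip pan at its open edge, and then stand the block back upright on its rubber mat. Next empty the gravity magazine from the bottom with its pusher, one blank at a time (one may already lie on its outfeed rail), and lay every blank flat on the cleared plate, well inside its edges, none on top of another, with their long sides parallel to the two side fences. Leave the pusher drawn fully back, the offcuts in the pan, and the brass bush, bracket and flat bar on the bench as they are.

Things in the scene. Friction and masses are not known exactly. Their poses are not given: they have to be found in the camera images.
- magazine: gravity magazine fixed to the bench, metal; origin at bench level under the middle of its shaft; +x is the feed direction, z up. A 70 mm wide, 10 mm high foot (x -200 to 180 mm) carries a 30 mm wide rail along x, top 40 mm above the bench: shaft floor and outfeed rail in one. An end stop 7 mm above the rail is at x 174 to 180 mm
- shaft_floor (a point): centre of the shaft's floor. The open-topped shaft is 76 (x) x 50 (y) mm inside, with 5 mm walls up to 115 mm above the bench: side walls at x -30 to 30 mm, a rear wall from 54 mm above the bench up (the pusher passes below), and two front gate posts from 60 mm above the bench up, so only the bottom blank can leave, towards +x
- outfeed (a point): spot on the top of the outfeed rail, 94 mm in front (+x) of the shaft's middle, where the centre of a blank lies once it is pushed all the way out; the blank overhangs the rail by 8 mm on each y side, and the gate's front is 51 mm behind this point
- pusher (a joint): pusher travel in m along the magazine's +x: 0 fully back, 0.110 fully in. A bar on the rail, 26 mm wide, 11 mm high, front at magazine x = -51 mm + travel: it drives the bottom blank out while the stack rides on the bar; drawn back below 0.012 the stack drops onto the rail. Stays where left; 1.5 N friction, a few N more under the stack
- pusher_grip (a point): grip point of the pusher's upright black handle, 110 mm above the bench, at magazine x = -181 mm + travel; the handle is 24 mm along x, 14 mm along y (pinch across y) and ends 20 mm above this point. Fully in, its centre is 28 mm behind the shaft's rear wall
- blank0: aluminium blank, a flat plate 70 (its x) x 46 (its y) x 15 mm (its z), about 130 g; origin at the centre of its underside. Starts in the magazine's stack, flat, its 70 mm side along the feed direction. Three or four blanks are present
- blank1: aluminium blank, a flat plate 70 (its x) x 46 (its y) x 15 mm (its z), about 130 g; origin at the centre of its underside. Starts in the magazine's stack, flat, its 70 mm side along the feed direction. Three or four blanks are present
- blank2: aluminium blank, a flat plate 70 (its x) x 46 (its y) x 15 mm (its z), about 130 g; origin at the centre of its underside. Starts in the magazine's stack, flat, its 70 mm side along the feed direction. Three or four blanks are present
- blank3: aluminium blank, a flat plate 70 (its x) x 46 (its y) x 15 mm (its z), about 130 g; origin at the centre of its underside. Starts in the magazine's stack, flat, its 70 mm side along the feed direction. Three or four blanks are present
- plate: steel marking-out plate fixed on the bench, top face 35 mm above the bench; origin at bench level under the middle of the clear face; z up. Clear face: x -100 to 100, y -122 to 122 mm, with 6 mm wide fences, 12 mm higher than the face, along both y sides and the -x side; the +x edge is open and drops into the chip pan
- pan (a point): centre of the chip pan's floor, 4 mm above the bench, 150 mm along +x from the plate's middle; grey sheet-metal pan fixed along the plate's open edge, inside 100 (plate x) x 244 mm (plate y), side walls to 32 mm and far wall to 40 mm above the bench
- chip0: loose metal offcut (chip) about 34 x 16 x 12 mm, about 30 g, flat on the plate at the start; origin at the centre of its underside. Three to five chips are present
- chip1: loose metal offcut (chip) about 34 x 16 x 16 mm, L-shaped, about 30 g, flat on the plate at the start; origin at the centre of its underside. Three to five chips are present
- chip2: loose metal offcut (chip) about 34 x 16 x 12 mm, about 30 g, flat on the plate at the start; origin at the centre of its underside. Three to five chips are present
- chip3: loose metal offcut (chip) about 34 x 16 x 16 mm, L-shaped, about 30 g, flat on the plate at the start; origin at the centre of its underside. Three to five chips are present
- chip4: loose metal offcut (chip) about 34 x 16 x 12 mm, about 30 g, flat on the plate at the start; origin at the centre of its underside. Three to five chips are present
- mat: black rubber mat fixed on the bench, 90 (x) x 200 (y) x 3 mm, the scraper's place; origin at the centre of its underside
- scraper: scraper block, 450 g, standing on the mat at the start: a foot 50 (its x) x 130 (its y) x 24 mm high, wood on a heavy steel sole, and on top of it an upright wooden grip 24 (x) x 90 (y) mm, up to 75 mm above the sole (its z); origin at the centre of its underside. Pinch the grip across its 24 mm from above, near the top, so that the fingers stay above the offcuts
- bush: brass bush, 38 mm diameter, 50 mm tall, standing on the bench; bystander; origin at the centre of its underside
- bracket: dark steel angle bracket 130 mm long, 40 mm high, on the bench; bystander; origin at the centre of its underside
- flatbar: dark steel flat bar 200 x 30 x 12 mm on the bench; bystander; origin at the centre of its underside

How it is judged:
By the outcome, as a careful person would: the job done as asked, in the order asked, and still so for the second after the job is handed in, with the robot touching nothing.
Of chip0, chip1, chip2, chip3, chip4 only 3 to 5 are there at a start; the rules pass over those that are not, and their reading is None.
Of blank2, blank3 only 1 to 2 are there at a start; the rules pass over those that are not, and their reading is None.
At some moment in a run one of scraper may be knocked a few centimetres aside while the robot is not near it.
Once in a run the grip may slacken for a moment while it holds something.
It also fails if it takes over 208 s, if anything falls off the work surface, if the arm or the gripper's body presses on something with over 40 N, if the wrist force passes 120 N, or if a joint passes its speed limit or range.

## Working session

There is one attempt and no reset: what is moved stays moved. The work goes in short steps, Python scripts to look and compute and a tool call to move; the robot and the scene stay as the last step left them, time stands still between calls to the robot, and variables do not carry over. Pictures are saved under pics/ and viewed, at most 14 in all, crops included, and the job is handed in when it is done.

Besides the shell and the picture viewer there is one more tool, called after ">>>" as name(argument=value, ...), one argument or row to a line, values as JSON. move_arm: Moves the arm, as the interface text tells. Scaled input: -1 to 1 covers 25 mm each way for a shift and 30 degrees each way for a turn. Its arguments: {"type":"object","properties":{"targets":{"type":"array"},"claw":{"type":"number"},"newtons":{"type":"number"}},"required":["targets"]}

```bash
ls; mkdir -p pics
python3 - <<'E'
from station import sensors,cams
import cv2
for n in("top","side"):
    cv2.imwrite(f"pics/{n}0.png",cams.snapshot(n)[:,:,::-1])
    m=cams.camera_model(n);print(n,m)
print(sensors.sense())
E
```

```text
pics
top {'fx': 394.69847442667503, 'fy': 394.69847442667503, 'cx': 259.26639748411213, 'cy': 191.51534203848738, 'extrinsics': array([[-0.01166443, -0.99989164, -0.00898021,  0.02254193],
       [-0.98534962,  0.01302202, -0.17004871,  0.56018698],
       [ 0.17014722,  0.00686513, -0.98539474,  1.21755553],
       [ 0.        ,  0.        ,  0.        ,  1.        ]])}
side {'fx': 484.34660292451326, 'fy': 484.34660292451326, 'cx': 254.802721605504, 'cy': 188.15213656121335, 'extrinsics': array([[-0.8157576 , -0.57827737, -0.01161161,  0.46705324],
       [-0.29468306,  0.43280718, -0.85196235,  0.24310501],
       [ 0.49769613, -0.69157301, -0.52347429,  1.67064218],
       [ 0.        ,  0.        ,  0.        ,  1.        ]])}
{'t': 0.1, 'q': array([ 9.36509904e-01,  5.28358987e-01,  1.43374363e+00,  3.81528508e-06,
        1.18141161e+00, -1.78506227e-01]), 'qd': array([ 0.00046466, -0.00271645, -0.0033602 , -0.00104452, -0.00065991,
        0.00138809]), 'tau': array([ 6.51188966e-04, -4.43302059e+01, -1.78587502e+01, -2.09018062e-04,
        3.85218475e-03,  9.72538658e-06]), 'tcp_pos': array([0.27469942, 0.56069587, 0.23044992]), 'tool_rot': array([ 2.25923280e-01,  9.74144624e-01, -8.81837279e-04, -3.81422299e-04]), 'force': array([-0.91967061,  0.12685461, -0.60670181]), 'ft_torque': array([-0.04259319, -0.01563879,  0.01618821]), 'gripper_force': 0.0, 'finger_gap': 1.0006121154218053}
```

View pics/top0.png

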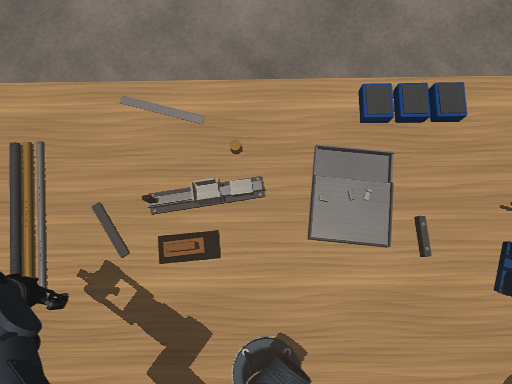

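View pics/side0.png

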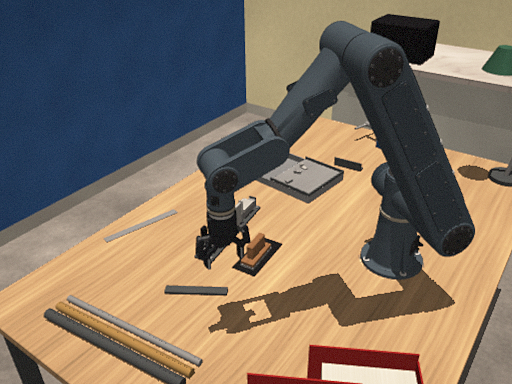

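```bash
python3 - <<'E'
import cv2
im=cv2.imread("pics/top0.png")
a=cv2.resize(im[140:275,130:275],None,fx=4,fy=4,interpolation=cv2.INTER_CUBIC)
b=cv2.resize(im[140:250,300:400],None,fx=5,fy=5,interpolation=cv2.INTER_CUBIC)
cv2.imwrite("pics/a.png",a);cv2.imwrite("pics/b.png",b)
E
cat > h.py <<'E'
import numpy as np,cv2
from station import sensors,cams
def ray(n,uv,z):
    m=cams.camera_model(n);E=m["extrinsics"];R,t=E[:3,:3],E[:3,3]
    c=-R.T@t;d=R.T@np.array([(uv[0]-m["cx"])/m["fx"],(uv[1]-m["cy"])/m["fy"],1])
    return (c+d*(z-c[2])/d[2])
def proj(n,p):
    m=cams.camera_model(n);E=m["extrinsics"];q=E[:3,:3]@np.array(p)+E[:3,3]
    return np.array([m["cx"]+m["fx"]*q[0]/q[2],m["cy"]+m["fy"]*q[1]/q[2]])
def snap(n,f=None):
    im=cams.snapshot(n)[:,:,::-1].copy()
    if f: cv2.imwrite("pics/"+f,im)
    return im
def rect(n,mask,z,k=0):
    # min-area rect of largest contour, corners cast to plane z -> centre, long-axis angle deg, sides
    c=sorted(cv2.findContours(mask.astype(np.uint8),0,1)[0],key=cv2.contourArea)[-1-k][:,0]
    P=np.array([ray(n,p,z)[:2] for p in c])*1000
    (x,y),(w,h),a=cv2.minAreaRect(P.astype(np.float32))
    if w<h:w,h,a=h,w,a+90
    return [round(float(v),1) for v in(x,y,w,h,(a+90)%180-90)]
E
```

```text
(no output)
```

View pics/a.png

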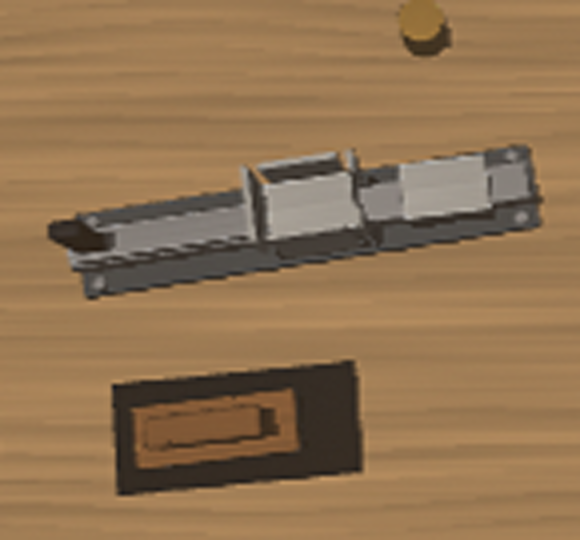

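View pics/b.png

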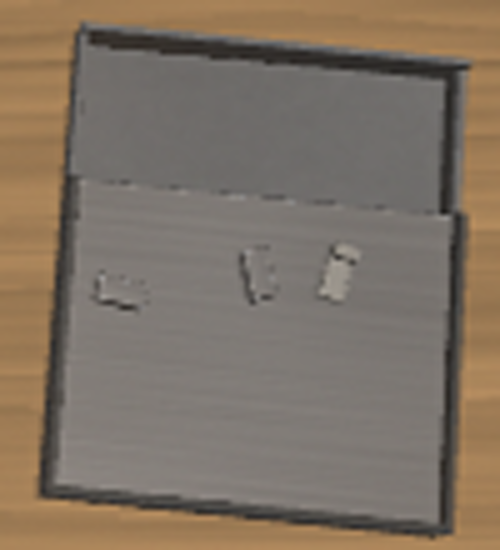

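Run:
```python
from h import *
import math
def q(name,pts,s,o,z):
    P=np.array([ray("top",(p[0]/s+o[0]-.4,p[1]/s+o[1]-.4),z)[:2] for p in pts])*1000
    print(name,z,P.round(0).tolist(),'mean',P.mean(0).round(1),[ (round(float(np.linalg.norm(P[i]-P[i-1])),0),round(math.degrees(math.atan2(*(P[i]-P[i-1])[::-1])),1)) for i in range(len(P))])
A=(4,(130,140));B=(5,(300,140))
q('fence outer',[(72,178),(465,213),(450,535),(40,497)],*B,.047)
q('open',[(78,180),(450,213)],*B,.035)
q('panouter',[(82,25),(468,64)],*B,.040)
q('mat',[(112,385),(355,362),(362,470),(118,493)],*A,.003)
q('foot scr',[(132,408),(293,389),(299,448),(138,469)],*A,.024)
q('grip scr',[(145,420),(258,403),(262,437),(148,450)],*A,.075)
q('magfoot',[(528,146),(542,224),(88,298)],*A,.010)
q('blank out',[(399,163),(486,155),(491,211),(404,220)],*A,.055)
for z in(.07,.085,.1): q('stack',[(262,185),(349,172),(357,230),(268,243)],*A,z)
q('handle',[(50,222),(80,222),(80,245),(50,245)],*A,.13)
q('chips',[(95,272),(147,292),(250,250),(262,300),(345,245),(335,300)],*B,.045)
```

```text
fence outer 0.047 [[612.0, -162.0], [585.0, -413.0], [381.0, -390.0], [407.0, -134.0]] mean [ 496.2 -274.7] [(206.0, -7.6), (253.0, -96.0), (206.0, 173.5), (257.0, 84.0)]
open 0.035 [[613.0, -167.0], [588.0, -407.0]] mean [ 600.3 -287.3] [(242.0, 84.0), (242.0, -96.0)]
panouter 0.04 [[716.0, -173.0], [686.0, -424.0]] mean [ 701.  -298.6] [(253.0, 83.2), (253.0, -96.8)]
mat 0.003 [[426.0, 350.0], [442.0, 151.0], [355.0, 145.0], [339.0, 342.0]] mean [390.3 247. ] [(87.0, 5.0), (199.0, -85.3), (87.0, -175.9), (198.0, 94.6)]
foot scr 0.024 [[406.0, 327.0], [419.0, 199.0], [372.0, 193.0], [357.0, 321.0]] mean [388.8 260.1] [(49.0, 7.4), (130.0, -84.0), (47.0, -173.4), (129.0, 96.7)]
grip scr 0.075 [[394.0, 304.0], [406.0, 218.0], [380.0, 214.0], [371.0, 301.0]] mean [387.8 259.4] [(23.0, 7.4), (88.0, -82.2), (26.0, -172.3), (88.0, 95.8)]
magfoot 0.01 [[619.0, 7.0], [553.0, -3.0], [496.0, 370.0]] mean [556.2 124.7] [(383.0, -71.3), (67.0, -170.8), (377.0, 98.6)]
blank out 0.055 [[597.0, 111.0], [602.0, 41.0], [557.0, 38.0], [550.0, 107.0]] mean [576.6  74.2] [(47.0, 5.0), (70.0, -85.4), (4
[... 173 characters left out ...]
, 97.7)]
stack 0.085 [[575.0, 216.0], [584.0, 148.0], [538.0, 141.0], [529.0, 210.0]] mean [556.4 178.6] [(46.0, 6.7), (69.0, -82.1), (46.0, -171.9), (70.0, 97.7)]
stack 0.1 [[572.0, 213.0], [581.0, 146.0], [536.0, 139.0], [527.0, 208.0]] mean [553.8 176.5] [(46.0, 6.7), (68.0, -82.1), (46.0, -171.9), (69.0, 97.7)]
handle 0.13 [[540.0, 367.0], [540.0, 344.0], [522.0, 343.0], [523.0, 366.0]] mean [531.1 354.9] [(17.0, 2.2), (23.0, -90.8), (17.0, -178.0), (22.0, 89.3)]
chips 0.045 [[550.0, -175.0], [537.0, -207.0], [563.0, -274.0], [531.0, -280.0], [566.0, -336.0], [530.0, -327.0]] mean [ 546.3 -266.6] [(154.0, 82.5), (35.0, -112.3), (72.0, -68.5), (33.0, -169.5), (65.0, -57.5), (37.0, 166.6)]
```

>>> move_arm(
  targets=[
    {"dx":0.3,"dy":-0.8,"rz":-0.19},
    {"dx":0.3,"dy":-0.8,"rz":-0.19},
    {"dx":0.3,"dy":-0.8,"rz":-0.19},
    {"dx":0.3,"dy":-0.8,"rz":-0.19},
    {"dx":0.3,"dy":-0.8,"rz":-0.19},
    {"dx":0.3,"dy":-0.8,"rz":-0.19},
    {"dx":0.3,"dy":-0.8,"rz":-0.19},
    {"dx":0.3,"dy":-0.8,"rz":-0.19},
    {"dx":0.3,"dy":-0.8,"rz":-0.19},
    {"dx":0.3,"dy":-0.8,"rz":-0.19},
  ],
  claw=100,
)

```text
schema error: expected keys dx, dy, dz, rx, ry, rz
```

>>> move_arm(
  targets=[
    {"dx":0.3,"dy":-0.8},
    {"dx":0.3,"dy":-0.8},
    {"dx":0.3,"dy":-0.8},
    {"dx":0.3,"dy":-0.8},
    {"dx":0.3,"dy":-0.8},
    {"dz":-0.8},
    {"dz":-0.8},
    {"dz":-0.8},
    {"dz":-0.8},
    {},
  ],
)

```text
schema error: expected keys dx, dy, dz, rx, ry, rz
```

```bash
cat >> h.py <<'E'
import math
def st():
    s=sensors.sense();x,y,z,w=s["tool_rot"]
    ya=math.degrees(math.atan2(1-2*(x*x+z*z),2*(x*y-w*z)))
    print("t %.2f tcp"%s["t"],(s["tcp_pos"]*1000).round(1),"ytool %.1f"%ya,"gap %.3f F %.1f"%(s["finger_gap"],s["gripper_force"]),s["force"].round(1),s["q"].round(2))
E
python3 - <<'E'
from h import *
st()
im=snap("top","t1.png");s=snap("side","s1.png")
a=cv2.resize(im[215:280,130:250],None,fx=5,fy=5,interpolation=cv2.INTER_CUBIC)
b=cv2.resize(s[180:300,190:310],None,fx=4,fy=4)
cv2.imwrite("pics/c.png",np.vstack([a,np.pad(b,((0,0),(0,120),(0,0)))])[:600])
E
```

```text
t 0.10 tcp [274.7 560.7 230.4] ytool 63.9 gap 1.001 F 0.0 [-0.9  0.1 -0.6] [ 0.94  0.53  1.43  0.    1.18 -0.18]
```

View pics/c.png

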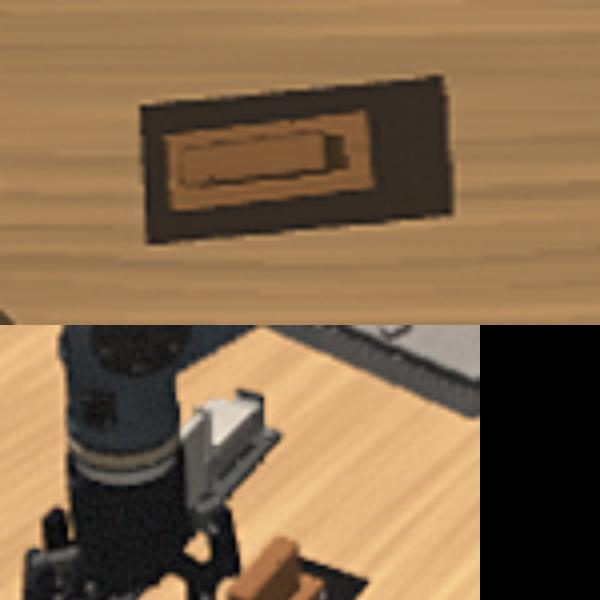

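The schema needs all six keys in every row, so the arm hasn't moved. The picture shows the scraper unchanged on the mat, at crop pixels (165–375, 110–210).

>>> move_arm(
  targets=[
    {"dx":0.3,"dy":-0.8,"dz":0,"rx":0,"ry":0,"rz":-0.19},
    {"dx":0.3,"dy":-0.8,"dz":0,"rx":0,"ry":0,"rz":-0.19},
    {"dx":0.3,"dy":-0.8,"dz":0,"rx":0,"ry":0,"rz":-0.19},
    {"dx":0.3,"dy":-0.8,"dz":0,"rx":0,"ry":0,"rz":-0.19},
    {"dx":0.3,"dy":-0.8,"dz":0,"rx":0,"ry":0,"rz":-0.19},
    {"dx":0.3,"dy":-0.8,"dz":0,"rx":0,"ry":0,"rz":-0.19},
    {"dx":0.3,"dy":-0.8,"dz":0,"rx":0,"ry":0,"rz":-0.19},
    {"dx":0.3,"dy":-0.8,"dz":0,"rx":0,"ry":0,"rz":-0.19},
    {"dx":0.3,"dy":-0.8,"dz":0,"rx":0,"ry":0,"rz":-0.19},
    {"dx":0.3,"dy":-0.8,"dz":0,"rx":0,"ry":0,"rz":-0.19},
  ],
  claw=100,
)

```text
t: 1.45
tcp_pos: [0.3502, 0.3605, 0.2312]
tool_rot: [0.665, 0.747, -0.0, -0.0]
force: [-0.1, -1.2, -0.4]
finger_gap: 1.0
gripper_force: 0.0
```

>>> move_arm(
  targets=[
    {"dx":0.3,"dy":-0.8,"dz":0,"rx":0,"ry":0,"rz":0},
    {"dx":0.3,"dy":-0.8,"dz":0,"rx":0,"ry":0,"rz":0},
    {"dx":0.3,"dy":-0.8,"dz":0,"rx":0,"ry":0,"rz":0},
    {"dx":0.3,"dy":-0.8,"dz":0,"rx":0,"ry":0,"rz":0},
    {"dx":0.3,"dy":-0.8,"dz":0,"rx":0,"ry":0,"rz":0},
    {"dx":0,"dy":0,"dz":-0.8,"rx":0,"ry":0,"rz":0},
    {"dx":0,"dy":0,"dz":-0.8,"rx":0,"ry":0,"rz":0},
    {"dx":0,"dy":0,"dz":-0.8,"rx":0,"ry":0,"rz":0},
    {"dx":0,"dy":0,"dz":-0.8,"rx":0,"ry":0,"rz":0},
    {"dx":0,"dy":0,"dz":0,"rx":0,"ry":0,"rz":0},
  ],
)

```text
t: 2.7
tcp_pos: [0.3865, 0.2608, 0.1502]
tool_rot: [0.663, 0.748, -0.002, -0.001]
force: [0.1, -0.7, 0.1]
finger_gap: 0.997
gripper_force: 0.0
```

Run:
```python
from h import *
st()
im=snap("top","t1.png");s=snap("side","s1.png")
a=cv2.resize(im[190:300,130:260],None,fx=4,fy=4,interpolation=cv2.INTER_CUBIC)
cv2.imwrite("pics/c.png",a)
# plate geometry check, from segmentation of the scraper (orange-brown)
for n,i in(("top",im),):
    hsv=cv2.cvtColor(i,cv2.COLOR_BGR2HSV)
    print(hsv[245,178],hsv[237,178],hsv[260,178],hsv[275,178])
```

```text
t 2.70 tcp [386.5 260.8 150.2] ytool 6.9 gap 0.997 F 0.0 [ 0.1 -0.7  0.1] [0.35 0.45 1.9  0.   0.79 0.23]
[ 14 122  65] [13 62 49] [11 72 39] [15 69 59]
```

View pics/c.png

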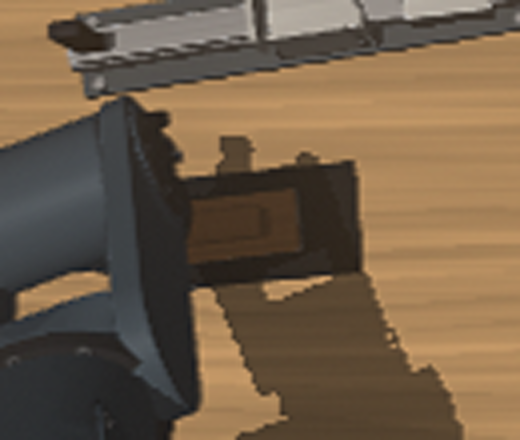

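>>> move_arm(
  targets=[
    {"dx":0.06,"dy":-0.03,"dz":-0.7,"rx":0,"ry":0,"rz":0},
    {"dx":0,"dy":0,"dz":-0.7,"rx":0,"ry":0,"rz":0},
    {"dx":0,"dy":0,"dz":-0.7,"rx":0,"ry":0,"rz":0},
    {"dx":0,"dy":0,"dz":-0.7,"rx":0,"ry":0,"rz":0},
    {"dx":0,"dy":0,"dz":-0.6,"rx":0,"ry":0,"rz":0},
    {"dx":0,"dy":0,"dz":-0.4,"rx":0,"ry":0,"rz":0},
    {"dx":0,"dy":0,"dz":-0.3,"rx":0,"ry":0,"rz":0},
    {"dx":0,"dy":0,"dz":0,"rx":0,"ry":0,"rz":0},
    {"dx":0,"dy":0,"dz":0,"rx":0,"ry":0,"rz":0},
    {"dx":0,"dy":0,"dz":0,"rx":0,"ry":0,"rz":0},
  ],
)

```text
t: 4.05
tcp_pos: [0.3893, 0.2605, 0.0492]
tool_rot: [0.663, 0.748, 0.0, 0.0]
force: [-0.5, -0.3, 0.1]
finger_gap: 0.998
gripper_force: 0.0
```

>>> move_arm(
  targets=[
    {"dx":0,"dy":0,"dz":0,"rx":0,"ry":0,"rz":0},
    {"dx":0,"dy":0,"dz":0,"rx":0,"ry":0,"rz":0},
    {"dx":0,"dy":0,"dz":0,"rx":0,"ry":0,"rz":0},
    {"dx":0,"dy":0,"dz":0,"rx":0,"ry":0,"rz":0},
    {"dx":0,"dy":0,"dz":0,"rx":0,"ry":0,"rz":0},
    {"dx":0,"dy":0,"dz":0,"rx":0,"ry":0,"rz":0},
    {"dx":0,"dy":0,"dz":0,"rx":0,"ry":0,"rz":0},
    {"dx":0,"dy":0,"dz":0,"rx":0,"ry":0,"rz":0},
    {"dx":0,"dy":0,"dz":0,"rx":0,"ry":0,"rz":0},
    {"dx":0,"dy":0,"dz":0,"rx":0,"ry":0,"rz":0},
  ],
  claw=0,
  newtons=70,
)

```text
t: 5.3
tcp_pos: [0.3885, 0.2603, 0.0488]
tool_rot: [0.663, 0.748, -0.001, -0.0]
force: [-3.7, -0.2, 4.5]
finger_gap: 0.271
gripper_force: 71.1
```

>>> move_arm(
  targets=[
    {"dx":0,"dy":0,"dz":0.2,"rx":0,"ry":0,"rz":0},
    {"dx":0,"dy":0,"dz":0.5,"rx":0,"ry":0,"rz":0},
    {"dx":0,"dy":0,"dz":0.7,"rx":0,"ry":0,"rz":0},
    {"dx":0,"dy":0,"dz":0.8,"rx":0,"ry":0,"rz":0},
    {"dx":0,"dy":0,"dz":0.8,"rx":0,"ry":0,"rz":0},
    {"dx":0,"dy":0,"dz":0.8,"rx":0,"ry":0,"rz":0},
    {"dx":0,"dy":0,"dz":0.6,"rx":0,"ry":0,"rz":0},
    {"dx":0,"dy":0,"dz":0,"rx":0,"ry":0,"rz":0},
    {"dx":0,"dy":0,"dz":0,"rx":0,"ry":0,"rz":0},
    {"dx":0,"dy":0,"dz":0,"rx":0,"ry":0,"rz":0},
  ],
)

```text
t: 6.55
tcp_pos: [0.3886, 0.2602, 0.1582]
tool_rot: [0.663, 0.748, -0.001, -0.0]
force: [-0.1, -1.1, -3.9]
finger_gap: 0.27
gripper_force: 70.4
```

Run:
```python
from h import *
st()
C=np.array([500,-275.5]);a=math.radians(-6.3);u=np.array([math.cos(a),math.sin(a)]);v=np.array([-u[1],u[0]])
for w in((-40,-30),(90,-30),(-40,50),(90,50)): print(w,(C+w[0]*u+w[1]*v).round(1))
```

```text
t 6.55 tcp [388.6 260.2 158.2] ytool 6.9 gap 0.270 F 70.4 [-0.1 -1.1 -3.9] [ 0.35  0.44  1.89 -0.    0.81  0.23]
(-40, -30) [ 456.9 -300.9]
(90, -30) [ 586.2 -315.2]
(-40, 50) [ 465.7 -221.4]
(90, 50) [ 594.9 -235.7]
```

>>> move_arm(
  targets=[
    {"dx":0.11,"dy":-0.9,"dz":0,"rx":0,"ry":0,"rz":-0.022},
    {"dx":0.11,"dy":-0.9,"dz":0,"rx":0,"ry":0,"rz":-0.022},
    {"dx":0.11,"dy":-0.9,"dz":0,"rx":0,"ry":0,"rz":-0.022},
    {"dx":0.11,"dy":-0.9,"dz":0,"rx":0,"ry":0,"rz":-0.022},
    {"dx":0.11,"dy":-0.9,"dz":0,"rx":0,"ry":0,"rz":-0.022},
    {"dx":0.11,"dy":-0.9,"dz":0,"rx":0,"ry":0,"rz":-0.022},
    {"dx":0.11,"dy":-0.9,"dz":0,"rx":0,"ry":0,"rz":-0.022},
    {"dx":0.11,"dy":-0.9,"dz":0,"rx":0,"ry":0,"rz":-0.022},
    {"dx":0.11,"dy":-0.9,"dz":0,"rx":0,"ry":0,"rz":-0.022},
    {"dx":0.11,"dy":-0.9,"dz":0,"rx":0,"ry":0,"rz":-0.022},
  ],
)

```text
t: 7.8
tcp_pos: [0.4164, 0.0347, 0.1583]
tool_rot: [0.706, 0.709, -0.0, -0.0]
force: [0.7, -0.3, -3.1]
finger_gap: 0.271
gripper_force: 70.0
```

>>> move_arm(
  targets=[
    {"dx":0.11,"dy":-0.9,"dz":0,"rx":0,"ry":0,"rz":-0.022},
    {"dx":0.11,"dy":-0.9,"dz":0,"rx":0,"ry":0,"rz":-0.022},
    {"dx":0.11,"dy":-0.9,"dz":0,"rx":0,"ry":0,"rz":-0.022},
    {"dx":0.11,"dy":-0.9,"dz":0,"rx":0,"ry":0,"rz":-0.022},
    {"dx":0.11,"dy":-0.9,"dz":0,"rx":0,"ry":0,"rz":-0.022},
    {"dx":0.11,"dy":-0.9,"dz":0,"rx":0,"ry":0,"rz":-0.022},
    {"dx":0.11,"dy":-0.9,"dz":0,"rx":0,"ry":0,"rz":-0.022},
    {"dx":0.11,"dy":-0.9,"dz":0,"rx":0,"ry":0,"rz":-0.022},
    {"dx":0.11,"dy":-0.9,"dz":0,"rx":0,"ry":0,"rz":-0.022},
    {"dx":0.11,"dy":-0.9,"dz":0,"rx":0,"ry":0,"rz":-0.022},
  ],
)

```text
t: 9.05
tcp_pos: [0.4439, -0.1902, 0.1582]
tool_rot: [0.745, 0.667, -0.0, -0.001]
force: [-0.7, 0.5, -3.8]
finger_gap: 0.271
gripper_force: 70.1
```

>>> move_arm(
  targets=[
    {"dx":0.106,"dy":-0.89,"dz":0,"rx":0,"ry":0,"rz":0},
    {"dx":0.106,"dy":-0.89,"dz":0,"rx":0,"ry":0,"rz":0},
    {"dx":0.106,"dy":-0.89,"dz":0,"rx":0,"ry":0,"rz":0},
    {"dx":0.106,"dy":-0.89,"dz":0,"rx":0,"ry":0,"rz":0},
    {"dx":0.106,"dy":-0.89,"dz":0,"rx":0,"ry":0,"rz":0},
    {"dx":0,"dy":0,"dz":-0.5,"rx":0,"ry":0,"rz":0},
    {"dx":0,"dy":0,"dz":-0.5,"rx":0,"ry":0,"rz":0},
    {"dx":0,"dy":0,"dz":-0.5,"rx":0,"ry":0,"rz":0},
    {"dx":0,"dy":0,"dz":-0.3,"rx":0,"ry":0,"rz":0},
    {"dx":0,"dy":0,"dz":0,"rx":0,"ry":0,"rz":0},
  ],
)

```text
t: 10.3
tcp_pos: [0.457, -0.3, 0.113]
tool_rot: [0.745, 0.667, -0.0, -0.001]
force: [0.4, -0.5, -4.0]
finger_gap: 0.269
gripper_force: 70.1
```

Run:
```python
from h import *
st()
im=snap("top","t2.png");s=snap("side","s2.png")
a=cv2.resize(im[135:260,290:410],None,fx=4,fy=4,interpolation=cv2.INTER_CUBIC)
b=cv2.resize(s[130:210,240:370],(480,295))
cv2.imwrite("pics/d.png",np.vstack([a[:300],b]))
```

```text
t 10.30 tcp [ 457. -300.  113.] ytool -6.3 gap 0.269 F 70.1 [ 0.4 -0.5 -4. ] [-0.79  0.59  1.73  0.    0.82 -0.68]
```

View pics/d.png

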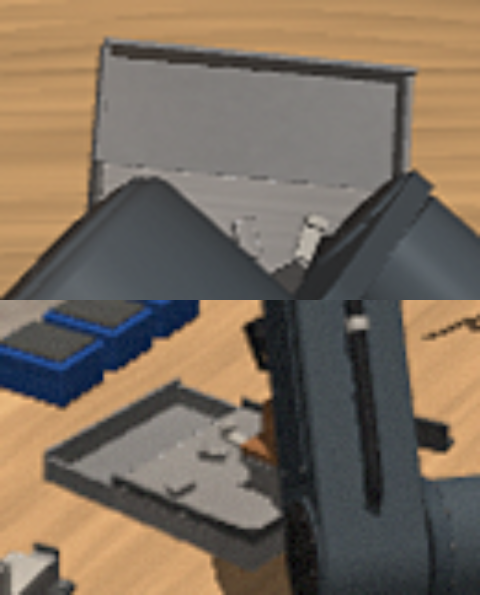

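>>> move_arm(
  targets=[
    {"dx":0,"dy":0,"dz":-0.4,"rx":0,"ry":0,"rz":0},
    {"dx":0,"dy":0,"dz":-0.4,"rx":0,"ry":0,"rz":0},
    {"dx":0,"dy":0,"dz":-0.3,"rx":0,"ry":0,"rz":0},
    {"dx":0,"dy":0,"dz":-0.1,"rx":0,"ry":0,"rz":0},
    {"dx":0,"dy":0,"dz":-0.06,"rx":0,"ry":0,"rz":0},
    {"dx":0,"dy":0,"dz":-0.03,"rx":0,"ry":0,"rz":0},
    {"dx":0,"dy":0,"dz":0,"rx":0,"ry":0,"rz":0},
    {"dx":0,"dy":0,"dz":0,"rx":0,"ry":0,"rz":0},
    {"dx":0,"dy":0,"dz":0,"rx":0,"ry":0,"rz":0},
    {"dx":0,"dy":0,"dz":0,"rx":0,"ry":0,"rz":0},
  ],
)

```text
t: 11.65
tcp_pos: [0.4573, -0.3009, 0.0817]
tool_rot: [0.745, 0.667, -0.0, 0.0]
force: [-0.9, 0.3, -4.0]
finger_gap: 0.265
gripper_force: 70.2
```

>>> move_arm(
  targets=[
    {"dx":0,"dy":0,"dz":-0.05,"rx":0,"ry":0,"rz":0},
    {"dx":0,"dy":0,"dz":-0.03,"rx":0,"ry":0,"rz":0},
    {"dx":0,"dy":0,"dz":0,"rx":0,"ry":0,"rz":0},
    {"dx":0,"dy":0,"dz":0,"rx":0,"ry":0,"rz":0},
    {"dx":0.3,"dy":-0.033,"dz":0,"rx":0,"ry":0,"rz":0},
    {"dx":0.4,"dy":-0.044,"dz":0,"rx":0,"ry":0,"rz":0},
    {"dx":0.4,"dy":-0.044,"dz":0,"rx":0,"ry":0,"rz":0},
    {"dx":0.4,"dy":-0.044,"dz":0,"rx":0,"ry":0,"rz":0},
    {"dx":0.4,"dy":-0.044,"dz":0,"rx":0,"ry":0,"rz":0},
    {"dx":0.4,"dy":-0.044,"dz":0,"rx":0,"ry":0,"rz":0},
  ],
)

```text
t: 12.9
tcp_pos: [0.5124, -0.3065, 0.0809]
tool_rot: [0.745, 0.668, -0.002, -0.002]
force: [-7.8, 0.4, 9.4]
finger_gap: 0.269
gripper_force: 72.1
```

>>> move_arm(
  targets=[
    {"dx":0.4,"dy":-0.044,"dz":0,"rx":0,"ry":0,"rz":0},
    {"dx":0.4,"dy":-0.044,"dz":0,"rx":0,"ry":0,"rz":0},
    {"dx":0.4,"dy":-0.044,"dz":0,"rx":0,"ry":0,"rz":0},
    {"dx":0.4,"dy":-0.044,"dz":0,"rx":0,"ry":0,"rz":0},
    {"dx":0.4,"dy":-0.044,"dz":0,"rx":0,"ry":0,"rz":0},
    {"dx":0.4,"dy":-0.044,"dz":0,"rx":0,"ry":0,"rz":0},
    {"dx":0.3,"dy":-0.033,"dz":0,"rx":0,"ry":0,"rz":0},
    {"dx":0.2,"dy":-0.022,"dz":0,"rx":0,"ry":0,"rz":0},
    {"dx":0,"dy":0,"dz":0,"rx":0,"ry":0,"rz":0},
    {"dx":0,"dy":0,"dz":0,"rx":0,"ry":0,"rz":0},
  ],
)

```text
t: 14.15
tcp_pos: [0.5868, -0.3152, 0.0806]
tool_rot: [0.745, 0.667, -0.001, -0.0]
force: [-2.8, 1.0, 5.4]
finger_gap: 0.27
gripper_force: 71.5
```

Run:
```python
from h import *
st()
im=snap("top","t3.png");s=snap("side","s3.png")
a=cv2.resize(im[135:260,290:410],None,fx=4,fy=4,interpolation=cv2.INTER_CUBIC)
b=cv2.resize(s[130:210,240:370],(480,295))
cv2.imwrite("pics/e.png",np.vstack([a[:300],b]))
```

```text
t 14.15 tcp [ 586.8 -315.2   80.6] ytool -6.3 gap 0.270 F 71.5 [-2.8  1.   5.4] [-0.66  0.76  1.43 -0.    0.95 -0.55]
```

View pics/e.png

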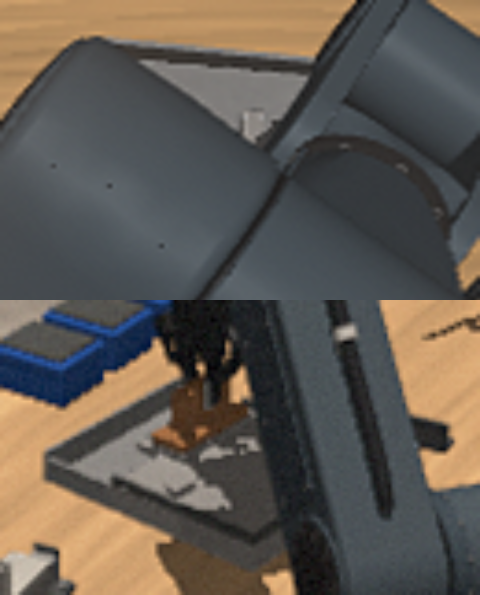

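>>> move_arm(
  targets=[
    {"dx":0,"dy":0,"dz":0.5,"rx":0,"ry":0,"rz":0},
    {"dx":0,"dy":0,"dz":0.5,"rx":0,"ry":0,"rz":0},
    {"dx":0,"dy":0,"dz":0.5,"rx":0,"ry":0,"rz":0},
    {"dx":-0.69,"dy":0.537,"dz":0,"rx":0,"ry":0,"rz":0},
    {"dx":-0.69,"dy":0.537,"dz":0,"rx":0,"ry":0,"rz":0},
    {"dx":-0.69,"dy":0.537,"dz":0,"rx":0,"ry":0,"rz":0},
    {"dx":-0.69,"dy":0.537,"dz":0,"rx":0,"ry":0,"rz":0},
    {"dx":-0.69,"dy":0.537,"dz":0,"rx":0,"ry":0,"rz":0},
    {"dx":-0.69,"dy":0.537,"dz":0,"rx":0,"ry":0,"rz":0},
    {"dx":-0.69,"dy":0.537,"dz":0,"rx":0,"ry":0,"rz":0},
  ],
)

```text
t: 15.5
tcp_pos: [0.4667, -0.2211, 0.118]
tool_rot: [0.745, 0.667, 0.0, 0.001]
force: [0.2, 0.1, -3.9]
finger_gap: 0.27
gripper_force: 70.0
```

>>> move_arm(
  targets=[
    {"dx":0,"dy":0,"dz":0,"rx":0,"ry":0,"rz":0},
    {"dx":0,"dy":0,"dz":-0.5,"rx":0,"ry":0,"rz":0},
    {"dx":0,"dy":0,"dz":-0.5,"rx":0,"ry":0,"rz":0},
    {"dx":0,"dy":0,"dz":-0.3,"rx":0,"ry":0,"rz":0},
    {"dx":0,"dy":0,"dz":-0.1,"rx":0,"ry":0,"rz":0},
    {"dx":0,"dy":0,"dz":-0.1,"rx":0,"ry":0,"rz":0},
    {"dx":0,"dy":0,"dz":0,"rx":0,"ry":0,"rz":0},
    {"dx":0.3,"dy":-0.033,"dz":0,"rx":0,"ry":0,"rz":0},
    {"dx":0.4,"dy":-0.044,"dz":0,"rx":0,"ry":0,"rz":0},
    {"dx":0.4,"dy":-0.044,"dz":0,"rx":0,"ry":0,"rz":0},
  ],
)

```text
t: 16.75
tcp_pos: [0.4914, -0.2232, 0.0809]
tool_rot: [0.745, 0.667, -0.002, -0.003]
force: [-8.0, 0.7, 11.0]
finger_gap: 0.274
gripper_force: 72.4
```

>>> move_arm(
  targets=[
    {"dx":0.4,"dy":-0.044,"dz":0,"rx":0,"ry":0,"rz":0},
    {"dx":0.4,"dy":-0.044,"dz":0,"rx":0,"ry":0,"rz":0},
    {"dx":0.4,"dy":-0.044,"dz":0,"rx":0,"ry":0,"rz":0},
    {"dx":0.4,"dy":-0.044,"dz":0,"rx":0,"ry":0,"rz":0},
    {"dx":0.4,"dy":-0.044,"dz":0,"rx":0,"ry":0,"rz":0},
    {"dx":0.4,"dy":-0.044,"dz":0,"rx":0,"ry":0,"rz":0},
    {"dx":0.4,"dy":-0.044,"dz":0,"rx":0,"ry":0,"rz":0},
    {"dx":0.4,"dy":-0.044,"dz":0,"rx":0,"ry":0,"rz":0},
    {"dx":0.4,"dy":-0.044,"dz":0,"rx":0,"ry":0,"rz":0},
    {"dx":0.4,"dy":-0.044,"dz":0,"rx":0,"ry":0,"rz":0},
  ],
)

```text
t: 18.0
tcp_pos: [0.5929, -0.235, 0.0807]
tool_rot: [0.745, 0.667, -0.001, -0.001]
force: [-4.6, 0.2, 5.9]
finger_gap: 0.266
gripper_force: 71.4
```

>>> move_arm(
  targets=[
    {"dx":0,"dy":0,"dz":0.8,"rx":0,"ry":0,"rz":0},
    {"dx":0,"dy":0,"dz":0.8,"rx":0,"ry":0,"rz":0},
    {"dx":0,"dy":0,"dz":0.8,"rx":0,"ry":0,"rz":0},
    {"dx":-0.6,"dy":0.9,"dz":0,"rx":0,"ry":0,"rz":0},
    {"dx":-0.6,"dy":0.9,"dz":0,"rx":0,"ry":0,"rz":0},
    {"dx":-0.6,"dy":0.9,"dz":0,"rx":0,"ry":0,"rz":0},
    {"dx":-0.6,"dy":0.9,"dz":0,"rx":0,"ry":0,"rz":0},
    {"dx":-0.6,"dy":0.9,"dz":0,"rx":0,"ry":0,"rz":0},
    {"dx":-0.6,"dy":0.9,"dz":0,"rx":0,"ry":0,"rz":0},
    {"dx":-0.6,"dy":0.9,"dz":0,"rx":0,"ry":0,"rz":0},
  ],
)

```text
t: 19.25
tcp_pos: [0.4891, -0.077, 0.1395]
tool_rot: [0.745, 0.667, 0.0, 0.0]
force: [0.6, 0.1, -3.1]
finger_gap: 0.264
gripper_force: 70.0
```

>>> move_arm(
  targets=[
    {"dx":-0.34,"dy":0.9,"dz":0,"rx":0,"ry":0,"rz":0.044},
    {"dx":-0.34,"dy":0.9,"dz":0,"rx":0,"ry":0,"rz":0.044},
    {"dx":-0.34,"dy":0.9,"dz":0,"rx":0,"ry":0,"rz":0.044},
    {"dx":-0.34,"dy":0.9,"dz":0,"rx":0,"ry":0,"rz":0.044},
    {"dx":-0.34,"dy":0.9,"dz":0,"rx":0,"ry":0,"rz":0.044},
    {"dx":-0.34,"dy":0.9,"dz":0,"rx":0,"ry":0,"rz":0.044},
    {"dx":-0.34,"dy":0.9,"dz":0,"rx":0,"ry":0,"rz":0.044},
    {"dx":-0.34,"dy":0.9,"dz":0,"rx":0,"ry":0,"rz":0.044},
    {"dx":-0.34,"dy":0.9,"dz":0,"rx":0,"ry":0,"rz":0.044},
    {"dx":-0.34,"dy":0.9,"dz":0,"rx":0,"ry":0,"rz":0.044},
  ],
)

```text
t: 20.5
tcp_pos: [0.4046, 0.1482, 0.1397]
tool_rot: [0.663, 0.748, 0.001, 0.001]
force: [-0.2, -0.0, -4.5]
finger_gap: 0.269
gripper_force: 70.3
```

Run:
```python
from h import *
st()
im=snap("top","t4.png")
cv2.imwrite("pics/f.png",cv2.resize(im[135:260,130:410],None,fx=2.8,fy=4,interpolation=cv2.INTER_CUBIC))
```

```text
t 20.50 tcp [404.6 148.2 139.7] ytool 6.9 gap 0.269 F 70.3 [-0.2 -0.  -4.5] [ 0.09  0.43  2.    0.    0.71 -0.03]
```

View pics/f.png

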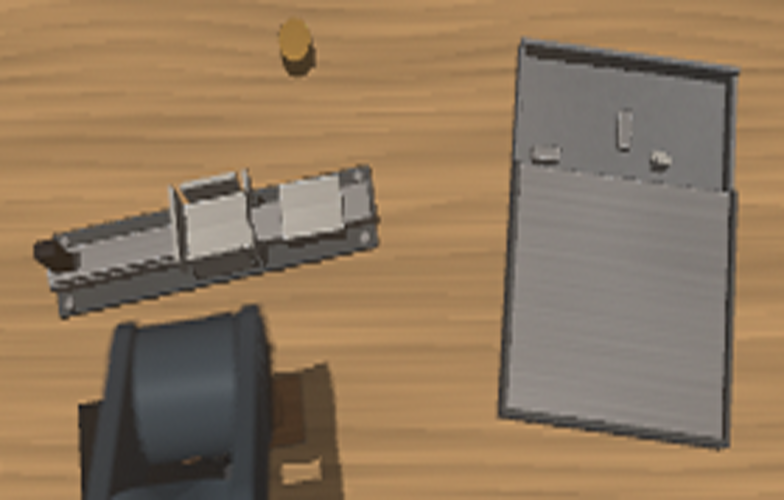

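The three offcuts are all in the pan, at crop pixels (546,153), (625,130) and (660,158), and the plate is clear. Next I'll return the scraper.

>>> move_arm(
  targets=[
    {"dx":-0.12,"dy":0.79,"dz":0,"rx":0,"ry":0,"rz":-0.015},
    {"dx":-0.12,"dy":0.79,"dz":0,"rx":0,"ry":0,"rz":-0.015},
    {"dx":-0.12,"dy":0.79,"dz":0,"rx":0,"ry":0,"rz":-0.015},
    {"dx":-0.12,"dy":0.79,"dz":0,"rx":0,"ry":0,"rz":-0.015},
    {"dx":-0.12,"dy":0.79,"dz":0,"rx":0,"ry":0,"rz":-0.015},
    {"dx":0,"dy":0,"dz":-0.5,"rx":0,"ry":0,"rz":0},
    {"dx":0,"dy":0,"dz":-0.5,"rx":0,"ry":0,"rz":0},
    {"dx":0,"dy":0,"dz":-0.5,"rx":0,"ry":0,"rz":0},
    {"dx":0,"dy":0,"dz":-0.5,"rx":0,"ry":0,"rz":0},
    {"dx":0,"dy":0,"dz":-0.5,"rx":0,"ry":0,"rz":0},
  ],
)

```text
t: 21.8
tcp_pos: [0.3892, 0.2458, 0.076]
tool_rot: [0.678, 0.735, -0.0, -0.0]
force: [-1.0, -0.4, -4.9]
finger_gap: 0.267
gripper_force: 70.2
```

>>> move_arm(
  targets=[
    {"dx":0,"dy":0,"dz":-0.4,"rx":0,"ry":0,"rz":0},
    {"dx":0,"dy":0,"dz":-0.3,"rx":0,"ry":0,"rz":0},
    {"dx":0,"dy":0,"dz":-0.2,"rx":0,"ry":0,"rz":0},
    {"dx":0,"dy":0,"dz":-0.1,"rx":0,"ry":0,"rz":0},
    {"dx":0,"dy":0,"dz":-0.06,"rx":0,"ry":0,"rz":0},
    {"dx":0,"dy":0,"dz":-0.05,"rx":0,"ry":0,"rz":0},
    {"dx":0,"dy":0,"dz":-0.04,"rx":0,"ry":0,"rz":0},
    {"dx":0,"dy":0,"dz":0,"rx":0,"ry":0,"rz":0},
    {"dx":0,"dy":0,"dz":0,"rx":0,"ry":0,"rz":0},
    {"dx":0,"dy":0,"dz":0,"rx":0,"ry":0,"rz":0},
  ],
)

```text
t: 23.05
tcp_pos: [0.3892, 0.2462, 0.0487]
tool_rot: [0.678, 0.735, 0.0, 0.0]
force: [-2.1, 0.1, 6.2]
finger_gap: 0.268
gripper_force: 71.5
```

>>> move_arm(
  targets=[
    {"dx":0,"dy":0,"dz":0,"rx":0,"ry":0,"rz":0},
    {"dx":0,"dy":0,"dz":0,"rx":0,"ry":0,"rz":0},
    {"dx":0,"dy":0,"dz":0,"rx":0,"ry":0,"rz":0},
    {"dx":0,"dy":0,"dz":0,"rx":0,"ry":0,"rz":0},
    {"dx":0,"dy":0,"dz":0.4,"rx":0,"ry":0,"rz":0},
    {"dx":0,"dy":0,"dz":0.8,"rx":0,"ry":0,"rz":0},
    {"dx":0,"dy":0,"dz":0.9,"rx":0,"ry":0,"rz":0},
    {"dx":0,"dy":0,"dz":0.9,"rx":0,"ry":0,"rz":0},
    {"dx":0,"dy":0,"dz":0.9,"rx":0,"ry":0,"rz":0},
    {"dx":0,"dy":0,"dz":0.6,"rx":0,"ry":0,"rz":0},
  ],
  claw=100,
)

```text
t: 24.3
tcp_pos: [0.3893, 0.2462, 0.1625]
tool_rot: [0.678, 0.735, 0.001, 0.0]
force: [0.4, 0.2, 0.7]
finger_gap: 1.002
gripper_force: 0.0
```

Run:
```python
from h import *
st()
im=snap("top","t5.png");s=snap("side","s5.png")
a=im[160:220,130:275];hsv=cv2.cvtColor(a,cv2.COLOR_BGR2HSV)
m=((hsv[:,:,1]<50)&(hsv[:,:,2]>140)).astype(np.uint8)
full=np.zeros(im.shape[:2],np.uint8)
for lo,hi,zs in((60,95,(.07,.085)),(97,121,(.055,))):
    f=full.copy();f[160:220,130+lo:130+hi]=m[:,lo:hi]
    for z in zs: print(lo,z,rect("top",f,z))
v=np.hstack([cv2.resize(a,None,fx=4,fy=4,interpolation=cv2.INTER_CUBIC),cv2.cvtColor(cv2.resize(m*255,None,fx=4,fy=4),8)[:,:1]])
b=cv2.resize(s[170:300,190:335],None,fx=2.6,fy=2.6)
c=cv2.resize(im[220:270,150:230],None,fx=2.5,fy=2.5)
o=np.zeros((600,600,3),np.uint8);o[:240,:580]=v[:240,:580];o[240:240+b.shape[0],:b.shape[1]]=b;o[240:240+c.shape[0],390:390+c.shape[1]]=c
cv2.imwrite("pics/g.png",o)
```

```text
t 24.30 tcp [389.3 246.2 162.5] ytool 4.6 gap 1.002 F 0.0 [0.4 0.2 0.7] [ 0.32  0.42  1.91 -0.    0.81  0.24]
60 0.07 [561.0, 179.1, 71.5, 43.5, -81.8]
60 0.085 [558.3, 177.0, 70.6, 43.0, -81.8]
97 0.055 [576.5, 81.5, 77.8, 44.6, -84.3]
```

View pics/g.png

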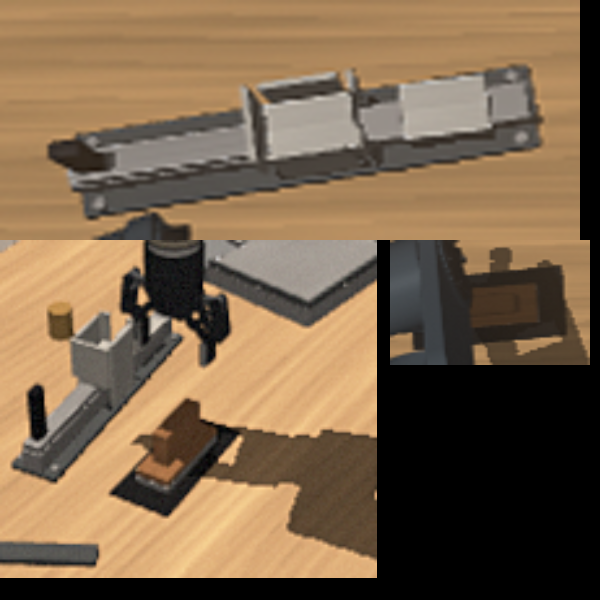

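>>> move_arm(
  targets=[
    {"dx":0.75,"dy":-0.69,"dz":0,"rx":0,"ry":0,"rz":0.005},
    {"dx":0.75,"dy":-0.69,"dz":0,"rx":0,"ry":0,"rz":0.005},
    {"dx":0.75,"dy":-0.69,"dz":0,"rx":0,"ry":0,"rz":0.005},
    {"dx":0.75,"dy":-0.69,"dz":0,"rx":0,"ry":0,"rz":0.005},
    {"dx":0.75,"dy":-0.69,"dz":0,"rx":0,"ry":0,"rz":0.005},
    {"dx":0.75,"dy":-0.69,"dz":0,"rx":0,"ry":0,"rz":0.005},
    {"dx":0.75,"dy":-0.69,"dz":0,"rx":0,"ry":0,"rz":0.005},
    {"dx":0.75,"dy":-0.69,"dz":0,"rx":0,"ry":0,"rz":0.005},
    {"dx":0.75,"dy":-0.69,"dz":0,"rx":0,"ry":0,"rz":0.005},
    {"dx":0.75,"dy":-0.69,"dz":0,"rx":0,"ry":0,"rz":0.005},
  ],
)

```text
t: 25.65
tcp_pos: [0.5771, 0.0727, 0.1604]
tool_rot: [0.668, 0.744, -0.0, -0.0]
force: [-0.6, 0.1, 0.4]
finger_gap: 1.0
gripper_force: 0.0
```

>>> move_arm(
  targets=[
    {"dx":0,"dy":0,"dz":-0.8,"rx":0,"ry":0,"rz":0},
    {"dx":0,"dy":0,"dz":-0.8,"rx":0,"ry":0,"rz":0},
    {"dx":0,"dy":0,"dz":-0.8,"rx":0,"ry":0,"rz":0},
    {"dx":0,"dy":0,"dz":-0.8,"rx":0,"ry":0,"rz":0},
    {"dx":0,"dy":0,"dz":-0.8,"rx":0,"ry":0,"rz":0},
    {"dx":0,"dy":0,"dz":-0.6,"rx":0,"ry":0,"rz":0},
    {"dx":0,"dy":0,"dz":-0.38,"rx":0,"ry":0,"rz":0},
    {"dx":0,"dy":0,"dz":0,"rx":0,"ry":0,"rz":0},
    {"dx":0,"dy":0,"dz":0,"rx":0,"ry":0,"rz":0},
    {"dx":0,"dy":0,"dz":0,"rx":0,"ry":0,"rz":0},
  ],
)

```text
t: 26.9
tcp_pos: [0.5771, 0.0736, 0.037]
tool_rot: [0.668, 0.744, 0.0, 0.001]
force: [0.4, 0.6, 1.0]
finger_gap: 1.001
gripper_force: 0.0
```

>>> move_arm(
  targets=[
    {"dx":0,"dy":0,"dz":0,"rx":0,"ry":0,"rz":0},
    {"dx":0,"dy":0,"dz":0,"rx":0,"ry":0,"rz":0},
    {"dx":0,"dy":0,"dz":0,"rx":0,"ry":0,"rz":0},
    {"dx":0,"dy":0,"dz":0,"rx":0,"ry":0,"rz":0},
    {"dx":0,"dy":0,"dz":0,"rx":0,"ry":0,"rz":0},
    {"dx":0,"dy":0,"dz":0,"rx":0,"ry":0,"rz":0},
    {"dx":0,"dy":0,"dz":0,"rx":0,"ry":0,"rz":0},
    {"dx":0,"dy":0,"dz":0,"rx":0,"ry":0,"rz":0},
    {"dx":0,"dy":0,"dz":0,"rx":0,"ry":0,"rz":0},
    {"dx":0,"dy":0,"dz":0,"rx":0,"ry":0,"rz":0},
  ],
  claw=0,
  newtons=60,
)

```text
t: 28.15
tcp_pos: [0.577, 0.0736, 0.0369]
tool_rot: [0.668, 0.744, 0.0, 0.0]
force: [-1.0, 0.6, 5.8]
finger_gap: 0.52
gripper_force: 63.5
```

>>> move_arm(
  targets=[
    {"dx":0,"dy":0,"dz":0.3,"rx":0,"ry":0,"rz":0},
    {"dx":0,"dy":0,"dz":0.6,"rx":0,"ry":0,"rz":0},
    {"dx":0,"dy":0,"dz":0.8,"rx":0,"ry":0,"rz":0},
    {"dx":0,"dy":0,"dz":0.8,"rx":0,"ry":0,"rz":0},
    {"dx":0,"dy":0,"dz":0.5,"rx":0,"ry":0,"rz":0},
    {"dx":0,"dy":0,"dz":0,"rx":0,"ry":0,"rz":0},
    {"dx":0,"dy":0,"dz":0,"rx":0,"ry":0,"rz":0},
    {"dx":0,"dy":0,"dz":0,"rx":0,"ry":0,"rz":0},
    {"dx":0,"dy":0,"dz":0,"rx":0,"ry":0,"rz":0},
    {"dx":0,"dy":0,"dz":0,"rx":0,"ry":0,"rz":0},
  ],
)

```text
t: 29.4
tcp_pos: [0.5764, 0.0736, 0.1109]
tool_rot: [0.668, 0.744, -0.0, -0.0]
force: [-0.0, -0.5, -0.9]
finger_gap: 0.521
gripper_force: 62.9
```

Run:
```python
from h import *
st()
C=np.array([500,-275.5]);a=math.radians(-6.3);u=np.array([math.cos(a),math.sin(a)]);v=np.array([-u[1],u[0]])
for w in((45,-55),(-45,-55),(45,55),(-45,55)): print(w,(C+w[0]*u+w[1]*v).round(1))
snap("side","s6.png");snap("top","t6.png")
print(ray("side",(203.8,225.8),.13))
```

```text
t 29.40 tcp [576.4  73.6 110.9] ytool 6.1 gap 0.521 F 62.9 [-0.  -0.5 -0.9] [-0.07  0.63  1.65 -0.    0.86 -0.17]
(45, -55) [ 538.7 -335.1]
(-45, -55) [ 449.2 -325.2]
(45, 55) [ 550.8 -225.8]
(-45, 55) [ 461.3 -215.9]
[0.53306252 0.34923448 0.13      ]
```

>>> move_arm(
  targets=[
    {"dx":-0.075,"dy":-0.817,"dz":0,"rx":0,"ry":0,"rz":0.129},
    {"dx":-0.075,"dy":-0.817,"dz":0,"rx":0,"ry":0,"rz":0.129},
    {"dx":-0.075,"dy":-0.817,"dz":0,"rx":0,"ry":0,"rz":0.129},
    {"dx":-0.075,"dy":-0.817,"dz":0,"rx":0,"ry":0,"rz":0.129},
    {"dx":-0.075,"dy":-0.817,"dz":0,"rx":0,"ry":0,"rz":0.129},
    {"dx":-0.075,"dy":-0.817,"dz":0,"rx":0,"ry":0,"rz":0.129},
    {"dx":-0.075,"dy":-0.817,"dz":0,"rx":0,"ry":0,"rz":0.129},
    {"dx":-0.075,"dy":-0.817,"dz":0,"rx":0,"ry":0,"rz":0.129},
    {"dx":-0.075,"dy":-0.817,"dz":0,"rx":0,"ry":0,"rz":0.129},
    {"dx":-0.075,"dy":-0.817,"dz":0,"rx":0,"ry":0,"rz":0.129},
  ],
)

```text
t: 30.75
tcp_pos: [0.5578, -0.1313, 0.1113]
tool_rot: [0.383, 0.924, -0.0, 0.0]
force: [0.2, -0.7, -1.5]
finger_gap: 0.52
gripper_force: 62.8
```

>>> move_arm(
  targets=[
    {"dx":-0.075,"dy":-0.817,"dz":0,"rx":0,"ry":0,"rz":0.129},
    {"dx":-0.075,"dy":-0.817,"dz":0,"rx":0,"ry":0,"rz":0.129},
    {"dx":-0.075,"dy":-0.817,"dz":0,"rx":0,"ry":0,"rz":0.129},
    {"dx":-0.075,"dy":-0.817,"dz":0,"rx":0,"ry":0,"rz":0.129},
    {"dx":-0.075,"dy":-0.817,"dz":0,"rx":0,"ry":0,"rz":0.129},
    {"dx":-0.075,"dy":-0.817,"dz":0,"rx":0,"ry":0,"rz":0.129},
    {"dx":-0.075,"dy":-0.817,"dz":0,"rx":0,"ry":0,"rz":0.129},
    {"dx":-0.075,"dy":-0.817,"dz":0,"rx":0,"ry":0,"rz":0.129},
    {"dx":-0.075,"dy":-0.817,"dz":0,"rx":0,"ry":0,"rz":0.129},
    {"dx":-0.075,"dy":-0.817,"dz":0,"rx":0,"ry":0,"rz":0.129},
  ],
)

```text
t: 32.0
tcp_pos: [0.5389, -0.3355, 0.1112]
tool_rot: [0.055, 0.998, 0.0, -0.0]
force: [-0.3, 0.1, -1.4]
finger_gap: 0.524
gripper_force: 62.8
```

>>> move_arm(
  targets=[
    {"dx":0,"dy":0,"dz":-0.6,"rx":0,"ry":0,"rz":0},
    {"dx":0,"dy":0,"dz":-0.6,"rx":0,"ry":0,"rz":0},
    {"dx":0,"dy":0,"dz":-0.6,"rx":0,"ry":0,"rz":0},
    {"dx":0,"dy":0,"dz":-0.6,"rx":0,"ry":0,"rz":0},
    {"dx":0,"dy":0,"dz":-0.3,"rx":0,"ry":0,"rz":0},
    {"dx":0,"dy":0,"dz":-0.2,"rx":0,"ry":0,"rz":0},
    {"dx":0,"dy":0,"dz":-0.1,"rx":0,"ry":0,"rz":0},
    {"dx":0,"dy":0,"dz":0,"rx":0,"ry":0,"rz":0},
    {"dx":0,"dy":0,"dz":0,"rx":0,"ry":0,"rz":0},
    {"dx":0,"dy":0,"dz":0,"rx":0,"ry":0,"rz":0},
  ],
)

```text
t: 33.25
tcp_pos: [0.5392, -0.3351, 0.0367]
tool_rot: [0.056, 0.998, -0.0, 0.0]
force: [0.5, -0.0, -1.0]
finger_gap: 0.524
gripper_force: 62.9
```

Run:
```python
from h import *
st()
```

```text
t 33.25 tcp [ 539.2 -335.1   36.7] ytool 83.5 gap 0.524 F 62.9 [ 0.5 -0.  -1. ] [-0.73  0.79  1.54 -0.    0.81 -2.19]
```

>>> move_arm(
  targets=[
    {"dx":0,"dy":0,"dz":-0.05,"rx":0,"ry":0,"rz":0},
    {"dx":0,"dy":0,"dz":-0.05,"rx":0,"ry":0,"rz":0},
    {"dx":0,"dy":0,"dz":-0.04,"rx":0,"ry":0,"rz":0},
    {"dx":0,"dy":0,"dz":-0.03,"rx":0,"ry":0,"rz":0},
    {"dx":0,"dy":0,"dz":0,"rx":0,"ry":0,"rz":0},
    {"dx":0,"dy":0,"dz":0,"rx":0,"ry":0,"rz":0},
    {"dx":0,"dy":0,"dz":0,"rx":0,"ry":0,"rz":0},
    {"dx":0,"dy":0,"dz":0,"rx":0,"ry":0,"rz":0},
    {"dx":0,"dy":0,"dz":0,"rx":0,"ry":0,"rz":0},
    {"dx":0,"dy":0,"dz":0,"rx":0,"ry":0,"rz":0},
  ],
)

```text
t: 34.5
tcp_pos: [0.539, -0.3349, 0.0331]
tool_rot: [0.056, 0.998, -0.0, -0.0]
force: [-1.7, 0.3, 5.4]
finger_gap: 0.517
gripper_force: 66.6
```

>>> move_arm(
  targets=[
    {"dx":0,"dy":0,"dz":0,"rx":0,"ry":0,"rz":0},
    {"dx":0,"dy":0,"dz":0,"rx":0,"ry":0,"rz":0},
    {"dx":0,"dy":0,"dz":0,"rx":0,"ry":0,"rz":0},
    {"dx":0,"dy":0,"dz":0,"rx":0,"ry":0,"rz":0},
    {"dx":0,"dy":0,"dz":0.4,"rx":0,"ry":0,"rz":0},
    {"dx":0,"dy":0,"dz":0.8,"rx":0,"ry":0,"rz":0},
    {"dx":0,"dy":0,"dz":0.9,"rx":0,"ry":0,"rz":0},
    {"dx":0,"dy":0,"dz":0.9,"rx":0,"ry":0,"rz":0},
    {"dx":0,"dy":0,"dz":0.9,"rx":0,"ry":0,"rz":0},
    {"dx":0,"dy":0,"dz":0.9,"rx":0,"ry":0,"rz":0},
  ],
  claw=100,
)

```text
t: 35.75
tcp_pos: [0.5393, -0.3351, 0.1547]
tool_rot: [0.056, 0.998, -0.001, 0.001]
force: [0.5, 0.3, -0.0]
finger_gap: 0.999
gripper_force: 0.0
```

>>> move_arm(
  targets=[
    {"dx":0,"dy":0.95,"dz":0.16,"rx":0,"ry":0,"rz":-0.251},
    {"dx":0,"dy":0.95,"dz":0.16,"rx":0,"ry":0,"rz":-0.251},
    {"dx":0,"dy":0.95,"dz":0.16,"rx":0,"ry":0,"rz":-0.251},
    {"dx":0,"dy":0.95,"dz":0.16,"rx":0,"ry":0,"rz":-0.251},
    {"dx":0,"dy":0.95,"dz":0.16,"rx":0,"ry":0,"rz":-0.251},
    {"dx":0,"dy":0.95,"dz":0.16,"rx":0,"ry":0,"rz":-0.251},
    {"dx":0,"dy":0.95,"dz":0.16,"rx":0,"ry":0,"rz":-0.251},
    {"dx":0,"dy":0.95,"dz":0.16,"rx":0,"ry":0,"rz":-0.251},
    {"dx":0,"dy":0.95,"dz":0.16,"rx":0,"ry":0,"rz":-0.251},
    {"dx":0,"dy":0.95,"dz":0.16,"rx":0,"ry":0,"rz":-0.251},
  ],
)

```text
t: 37.0
tcp_pos: [0.5393, -0.0967, 0.1939]
tool_rot: [0.656, 0.755, 0.0, 0.001]
force: [-0.2, -0.3, -0.1]
finger_gap: 0.999
gripper_force: 0.0
```

>>> move_arm(
  targets=[
    {"dx":0,"dy":0.95,"dz":0,"rx":0,"ry":0,"rz":0},
    {"dx":0,"dy":0.95,"dz":0,"rx":0,"ry":0,"rz":0},
    {"dx":0,"dy":0.95,"dz":0,"rx":0,"ry":0,"rz":0},
    {"dx":0,"dy":0.95,"dz":0,"rx":0,"ry":0,"rz":0},
    {"dx":0,"dy":0.95,"dz":0,"rx":0,"ry":0,"rz":0},
    {"dx":0,"dy":0.95,"dz":0,"rx":0,"ry":0,"rz":0},
    {"dx":0,"dy":0.95,"dz":0,"rx":0,"ry":0,"rz":0},
    {"dx":0,"dy":0.95,"dz":0,"rx":0,"ry":0,"rz":0},
    {"dx":0,"dy":0.95,"dz":0,"rx":0,"ry":0,"rz":0},
    {"dx":0,"dy":0.95,"dz":0,"rx":0,"ry":0,"rz":0},
  ],
)

```text
t: 38.25
tcp_pos: [0.5394, 0.1409, 0.1938]
tool_rot: [0.654, 0.756, 0.001, 0.001]
force: [0.8, 0.3, 0.1]
finger_gap: 0.999
gripper_force: 0.0
```

>>> move_arm(
  targets=[
    {"dx":-0.026,"dy":0.86,"dz":0,"rx":0,"ry":0,"rz":0},
    {"dx":-0.026,"dy":0.86,"dz":0,"rx":0,"ry":0,"rz":0},
    {"dx":-0.026,"dy":0.86,"dz":0,"rx":0,"ry":0,"rz":0},
    {"dx":-0.026,"dy":0.86,"dz":0,"rx":0,"ry":0,"rz":0},
    {"dx":-0.026,"dy":0.86,"dz":0,"rx":0,"ry":0,"rz":0},
    {"dx":-0.026,"dy":0.86,"dz":0,"rx":0,"ry":0,"rz":0},
    {"dx":-0.026,"dy":0.86,"dz":0,"rx":0,"ry":0,"rz":0},
    {"dx":-0.026,"dy":0.86,"dz":0,"rx":0,"ry":0,"rz":0},
    {"dx":-0.026,"dy":0.86,"dz":0,"rx":0,"ry":0,"rz":0},
    {"dx":-0.026,"dy":0.86,"dz":0,"rx":0,"ry":0,"rz":0},
  ],
)

```text
t: 39.5
tcp_pos: [0.5325, 0.3565, 0.1919]
tool_rot: [0.654, 0.756, -0.0, -0.0]
force: [0.6, -0.7, -0.3]
finger_gap: 1.001
gripper_force: 0.0
```

Run:
```python
from h import *
st()
im=snap("top","t7.png");s=snap("side","s7.png")
o=np.zeros((600,780,3),np.uint8)
b=cv2.resize(s[150:300,150:350],None,fx=2,fy=2);o[:300,:400]=b
o[:300,400:]=cv2.resize(im[130:260,295:400],(380,300))
o[300:,:]=cv2.resize(im[140:260,125:280],(780,300))
cv2.imwrite("pics/i.png",o)
```

```text
t 39.50 tcp [532.5 356.5 191.9] ytool 8.2 gap 1.001 F 0.0 [ 0.6 -0.7 -0.3] [ 0.42  0.59  1.43 -0.    1.12  0.27]
```

View pics/i.png

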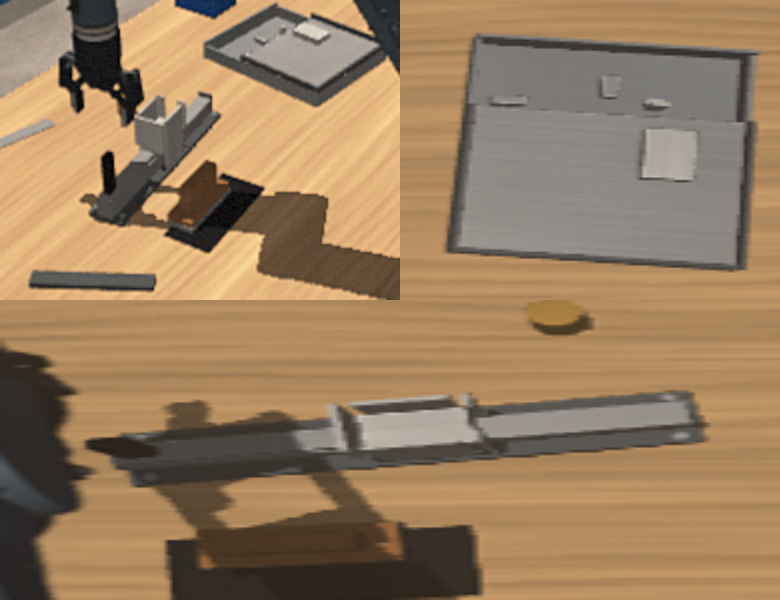

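The blank is well placed at (668,153) in the right-hand crop. The scraper has been knocked towards the magazine and now sits at the mat's edge, at (197–403, 525–567) in the lower crop. I'll measure it and put it back first.

Run:
```python
from h import *
for n,z in(("top",.024),):
    im=snap(n,"t8.png");hsv=cv2.cvtColor(im,cv2.COLOR_BGR2HSV)
    f=np.zeros(im.shape[:2],np.uint8);f[215:270,150:235]=((hsv[:,:,1]>135)&(hsv[:,:,2]>30))[215:270,150:235]
    old=cv2.imread("pics/top0.png");ho=cv2.cvtColor(old,cv2.COLOR_BGR2HSV)
    g=f*0;g[215:270,150:235]=(ho[:,:,1]>135)[215:270,150:235]
    print("now",rect(n,f,z),"old",rect(n,g,z))
    cv2.imwrite("pics/j.png",np.hstack([cv2.resize(im[205:275,140:235],None,fx=5,fy=5,interpolation=cv2.INTER_CUBIC),cv2.cvtColor(cv2.resize(f[205:275,140:200]*255,None,fx=5,fy=5),8)]))
```

```text
now [422.4, 203.3, 47.1, 16.6, 7.2] old [388.7, 260.3, 129.1, 48.3, -83.9]
```

View pics/j.png

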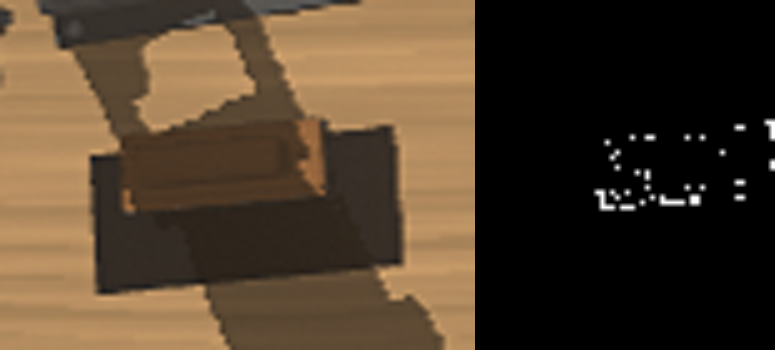

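Run:
```python
from h import *
def q(pts,z,s=5,o=(140,205)):
    P=np.array([ray("top",(p[0]/s+o[0]-.4,p[1]/s+o[1]-.4),z)[:2] for p in pts])*1000
    print(P.round(0).tolist(),P.mean(0).round(1),[(round(float(np.linalg.norm(P[i]-P[i-1]))),round(math.degrees(math.atan2(*(P[i]-P[i-1])[::-1])),1)) for i in range(4)])
q([(122,138),(322,117),(327,193),(128,211)],.024)
q([(92,157),(395,127),(404,262),(97,293)],.003)
q([(130,152),(280,138),(285,176),(135,192)],.075)
```

```text
[[436.0, 324.0], [448.0, 195.0], [399.0, 191.0], [389.0, 319.0]] [417.9 257.3] [(47, 6.4), (129, -84.7), (49, -175.5), (128, 94.4)]
[[425.0, 348.0], [442.0, 150.0], [355.0, 144.0], [338.0, 342.0]] [390.  246.3] [(88, 3.9), (199, -85.1), (87, -175.8), (199, 95.0)]
[[423.0, 306.0], [431.0, 213.0], [408.0, 210.0], [399.0, 302.0]] [415.2 257.9] [(25, 8.8), (93, -85.4), (24, -171.6), (93, 95.4)]
```

>>> move_arm(
  targets=[
    {"dx":-0.66,"dy":-0.566,"dz":0,"rx":0,"ry":0,"rz":-0.015},
    {"dx":-0.66,"dy":-0.566,"dz":0,"rx":0,"ry":0,"rz":-0.015},
    {"dx":-0.66,"dy":-0.566,"dz":0,"rx":0,"ry":0,"rz":-0.015},
    {"dx":-0.66,"dy":-0.566,"dz":0,"rx":0,"ry":0,"rz":-0.015},
    {"dx":-0.66,"dy":-0.566,"dz":0,"rx":0,"ry":0,"rz":-0.015},
    {"dx":-0.67,"dy":-0.566,"dz":0,"rx":0,"ry":0,"rz":-0.015},
    {"dx":-0.67,"dy":-0.566,"dz":0,"rx":0,"ry":0,"rz":-0.015},
    {"dx":0,"dy":0,"dz":-0.8,"rx":0,"ry":0,"rz":0},
    {"dx":0,"dy":0,"dz":-0.8,"rx":0,"ry":0,"rz":0},
    {"dx":0,"dy":0,"dz":-0.8,"rx":0,"ry":0,"rz":0},
  ],
)

```text
t: 40.9
tcp_pos: [0.4168, 0.2553, 0.1318]
tool_rot: [0.675, 0.737, 0.0, 0.0]
force: [-0.0, -0.3, 0.9]
finger_gap: 1.003
gripper_force: 0.0
```

>>> move_arm(
  targets=[
    {"dx":0,"dy":0,"dz":-0.8,"rx":0,"ry":0,"rz":0},
    {"dx":0,"dy":0,"dz":-0.8,"rx":0,"ry":0,"rz":0},
    {"dx":0,"dy":0,"dz":-0.7,"rx":0,"ry":0,"rz":0},
    {"dx":0,"dy":0,"dz":-0.6,"rx":0,"ry":0,"rz":0},
    {"dx":0,"dy":0,"dz":-0.4,"rx":0,"ry":0,"rz":0},
    {"dx":0,"dy":0,"dz":0,"rx":0,"ry":0,"rz":0},
    {"dx":0,"dy":0,"dz":0,"rx":0,"ry":0,"rz":0},
    {"dx":0,"dy":0,"dz":0,"rx":0,"ry":0,"rz":0},
    {"dx":0,"dy":0,"dz":0,"rx":0,"ry":0,"rz":0},
    {"dx":0,"dy":0,"dz":0,"rx":0,"ry":0,"rz":0},
  ],
)

```text
t: 42.15
tcp_pos: [0.4167, 0.2561, 0.0498]
tool_rot: [0.675, 0.738, 0.0, 0.0]
force: [0.6, -0.1, -0.2]
finger_gap: 1.0
gripper_force: 0.0
```

>>> move_arm(
  targets=[
    {"dx":0,"dy":0,"dz":0,"rx":0,"ry":0,"rz":0},
    {"dx":0,"dy":0,"dz":0,"rx":0,"ry":0,"rz":0},
    {"dx":0,"dy":0,"dz":0,"rx":0,"ry":0,"rz":0},
    {"dx":0,"dy":0,"dz":0,"rx":0,"ry":0,"rz":0},
    {"dx":0,"dy":0,"dz":0,"rx":0,"ry":0,"rz":0},
    {"dx":0,"dy":0,"dz":0,"rx":0,"ry":0,"rz":0},
    {"dx":0,"dy":0,"dz":0,"rx":0,"ry":0,"rz":0},
    {"dx":0,"dy":0,"dz":0,"rx":0,"ry":0,"rz":0},
    {"dx":0,"dy":0,"dz":0,"rx":0,"ry":0,"rz":0},
    {"dx":0,"dy":0,"dz":0,"rx":0,"ry":0,"rz":0},
  ],
  claw=0,
  newtons=70,
)

```text
t: 43.4
tcp_pos: [0.4164, 0.256, 0.0497]
tool_rot: [0.675, 0.738, -0.0, -0.0]
force: [-1.1, -0.2, 5.5]
finger_gap: 0.268
gripper_force: 69.8
```

```bash
python3 -c "
from h import *
st()"
```

```text
t 43.40 tcp [416.4 256.   49.7] ytool 5.1 gap 0.268 F 69.8 [-1.1 -0.2  5.5] [0.32 0.66 1.91 0.   0.57 0.23]
```

>>> move_arm(
  targets=[
    {"dx":0,"dy":0,"dz":0.3,"rx":0,"ry":0,"rz":0},
    {"dx":0,"dy":0,"dz":0.3,"rx":0,"ry":0,"rz":0},
    {"dx":-0.35,"dy":-0.1,"dz":0,"rx":0,"ry":0,"rz":0},
    {"dx":-0.35,"dy":-0.1,"dz":0,"rx":0,"ry":0,"rz":0},
    {"dx":-0.36,"dy":-0.1,"dz":0,"rx":0,"ry":0,"rz":0},
    {"dx":0,"dy":0,"dz":-0.25,"rx":0,"ry":0,"rz":0},
    {"dx":0,"dy":0,"dz":-0.2,"rx":0,"ry":0,"rz":0},
    {"dx":0,"dy":0,"dz":-0.1,"rx":0,"ry":0,"rz":0},
    {"dx":0,"dy":0,"dz":-0.06,"rx":0,"ry":0,"rz":0},
    {"dx":0,"dy":0,"dz":0,"rx":0,"ry":0,"rz":0},
  ],
)

```text
t: 44.65
tcp_pos: [0.3904, 0.2486, 0.0497]
tool_rot: [0.675, 0.738, 0.0, 0.0]
force: [-0.4, -0.7, 2.0]
finger_gap: 0.27
gripper_force: 69.5
```

>>> move_arm(
  targets=[
    {"dx":0,"dy":0,"dz":-0.02,"rx":0,"ry":0,"rz":0},
    {"dx":0,"dy":0,"dz":0,"rx":0,"ry":0,"rz":0},
    {"dx":0,"dy":0,"dz":0,"rx":0,"ry":0,"rz":0},
    {"dx":0,"dy":0,"dz":0,"rx":0,"ry":0,"rz":0},
    {"dx":0,"dy":0,"dz":0,"rx":0,"ry":0,"rz":0},
    {"dx":0,"dy":0,"dz":0,"rx":0,"ry":0,"rz":0},
    {"dx":0,"dy":0,"dz":0,"rx":0,"ry":0,"rz":0},
    {"dx":0,"dy":0,"dz":0,"rx":0,"ry":0,"rz":0},
    {"dx":0,"dy":0,"dz":0,"rx":0,"ry":0,"rz":0},
    {"dx":0,"dy":0,"dz":0,"rx":0,"ry":0,"rz":0},
  ],
)

```text
t: 45.9
tcp_pos: [0.3903, 0.2486, 0.0497]
tool_rot: [0.675, 0.738, 0.0, 0.0]
force: [-1.3, -1.5, 7.8]
finger_gap: 0.27
gripper_force: 70.6
```

>>> move_arm(
  targets=[
    {"dx":0,"dy":0,"dz":0,"rx":0,"ry":0,"rz":0},
    {"dx":0,"dy":0,"dz":0,"rx":0,"ry":0,"rz":0},
    {"dx":0,"dy":0,"dz":0,"rx":0,"ry":0,"rz":0},
    {"dx":0,"dy":0,"dz":0,"rx":0,"ry":0,"rz":0},
    {"dx":0,"dy":0,"dz":0.9,"rx":0,"ry":0,"rz":0},
    {"dx":0,"dy":0,"dz":0.96,"rx":0,"ry":0,"rz":0},
    {"dx":0,"dy":0,"dz":0.96,"rx":0,"ry":0,"rz":0},
    {"dx":0,"dy":0,"dz":0.96,"rx":0,"ry":0,"rz":0},
    {"dx":0,"dy":0,"dz":0.96,"rx":0,"ry":0,"rz":0},
    {"dx":0,"dy":0,"dz":0.96,"rx":0,"ry":0,"rz":0},
  ],
  claw=100,
)

```text
t: 47.15
tcp_pos: [0.3898, 0.2484, 0.192]
tool_rot: [0.675, 0.738, -0.0, -0.0]
force: [1.0, -0.1, 0.3]
finger_gap: 1.002
gripper_force: 0.0
```

>>> move_arm(
  targets=[
    {"dx":0.57,"dy":0.427,"dz":0,"rx":0,"ry":0,"rz":0.01},
    {"dx":0.57,"dy":0.427,"dz":0,"rx":0,"ry":0,"rz":0.01},
    {"dx":0.57,"dy":0.427,"dz":0,"rx":0,"ry":0,"rz":0.01},
    {"dx":0.57,"dy":0.427,"dz":0,"rx":0,"ry":0,"rz":0.01},
    {"dx":0.57,"dy":0.427,"dz":0,"rx":0,"ry":0,"rz":0.01},
    {"dx":0.57,"dy":0.427,"dz":0,"rx":0,"ry":0,"rz":0.01},
    {"dx":0.57,"dy":0.427,"dz":0,"rx":0,"ry":0,"rz":0.01},
    {"dx":0.57,"dy":0.427,"dz":0,"rx":0,"ry":0,"rz":0.01},
    {"dx":0.57,"dy":0.427,"dz":0,"rx":0,"ry":0,"rz":0.01},
    {"dx":0.57,"dy":0.427,"dz":0,"rx":0,"ry":0,"rz":0.01},
  ],
)

```text
t: 48.4
tcp_pos: [0.5326, 0.3555, 0.1908]
tool_rot: [0.655, 0.755, -0.0, -0.0]
force: [-0.2, -0.1, -0.2]
finger_gap: 0.997
gripper_force: 0.0
```

Run:
```python
from h import *
st()
s=snap("side","s9.png");im=snap("top","t9.png")
# dark handle in the side view
g=cv2.cvtColor(s,cv2.COLOR_BGR2GRAY)[215:262,190:225]
n,l,t,c=cv2.connectedComponentsWithStats((g<45).astype(np.uint8))
print([(int(a[0])+190,int(a[1])+215,int(a[2]),int(a[3]),int(a[4])) for a in t if a[4]>20])
for z in(.13,.04): 
  for dx,dy in((-12,-7),(12,7)): print(z,proj("side",(.5325,.3555,z)).round(1),proj("top",(.5325,.3555,z)).round(1));break
```

```text
t 48.40 tcp [532.6 355.5 190.8] ytool 8.1 gap 0.997 F 0.0 [-0.2 -0.1 -0.2] [0.41 0.59 1.43 0.   1.12 0.27]
[(190, 215, 35, 47, 1422), (201, 226, 7, 21, 112), (211, 240, 14, 22, 96)]
0.13 [202.7 226.8] [145.7 197.5]
0.04 [204.5 247.9] [153.9 201.9]
```

>>> move_arm(
  targets=[
    {"dx":-0.04,"dy":-0.06,"dz":-0.6,"rx":0,"ry":0,"rz":0},
    {"dx":0,"dy":0,"dz":-0.6,"rx":0,"ry":0,"rz":0},
    {"dx":0,"dy":0,"dz":-0.6,"rx":0,"ry":0,"rz":0},
    {"dx":0,"dy":0,"dz":-0.6,"rx":0,"ry":0,"rz":0},
    {"dx":0,"dy":0,"dz":-0.6,"rx":0,"ry":0,"rz":0},
    {"dx":0,"dy":0,"dz":-0.6,"rx":0,"ry":0,"rz":0},
    {"dx":0,"dy":0,"dz":-0.4,"rx":0,"ry":0,"rz":0},
    {"dx":0,"dy":0,"dz":0,"rx":0,"ry":0,"rz":0},
    {"dx":0,"dy":0,"dz":0,"rx":0,"ry":0,"rz":0},
    {"dx":0,"dy":0,"dz":0,"rx":0,"ry":0,"rz":0},
  ],
)

```text
t: 49.75
tcp_pos: [0.5321, 0.354, 0.092]
tool_rot: [0.655, 0.755, 0.001, 0.0]
force: [0.4, 0.1, -0.0]
finger_gap: 0.999
gripper_force: 0.0
```

>>> move_arm(
  targets=[
    {"dx":0,"dy":0,"dz":0,"rx":0,"ry":0,"rz":0},
    {"dx":0,"dy":0,"dz":0,"rx":0,"ry":0,"rz":0},
    {"dx":0,"dy":0,"dz":0,"rx":0,"ry":0,"rz":0},
    {"dx":0,"dy":0,"dz":0,"rx":0,"ry":0,"rz":0},
    {"dx":0,"dy":0,"dz":0,"rx":0,"ry":0,"rz":0},
    {"dx":0,"dy":0,"dz":0,"rx":0,"ry":0,"rz":0},
    {"dx":0,"dy":0,"dz":0,"rx":0,"ry":0,"rz":0},
    {"dx":0,"dy":0,"dz":0,"rx":0,"ry":0,"rz":0},
    {"dx":0,"dy":0,"dz":0,"rx":0,"ry":0,"rz":0},
    {"dx":0,"dy":0,"dz":0,"rx":0,"ry":0,"rz":0},
  ],
  claw=0,
  newtons=40,
)

```text
t: 51.0
tcp_pos: [0.5334, 0.3541, 0.0916]
tool_rot: [0.655, 0.755, 0.002, 0.001]
force: [5.8, 1.8, -1.0]
finger_gap: 0.156
gripper_force: 42.9
```

>>> move_arm(
  targets=[
    {"dx":0.06,"dy":0,"dz":0,"rx":0,"ry":0,"rz":0},
    {"dx":0.02,"dy":-0.15,"dz":0,"rx":0,"ry":0,"rz":0},
    {"dx":0.05,"dy":-0.35,"dz":0,"rx":0,"ry":0,"rz":0},
    {"dx":0.05,"dy":-0.35,"dz":0,"rx":0,"ry":0,"rz":0},
    {"dx":0.05,"dy":-0.35,"dz":0,"rx":0,"ry":0,"rz":0},
    {"dx":0.05,"dy":-0.35,"dz":0,"rx":0,"ry":0,"rz":0},
    {"dx":0.05,"dy":-0.35,"dz":0,"rx":0,"ry":0,"rz":0},
    {"dx":0.05,"dy":-0.35,"dz":0,"rx":0,"ry":0,"rz":0},
    {"dx":0.05,"dy":-0.35,"dz":0,"rx":0,"ry":0,"rz":0},
    {"dx":0,"dy":0,"dz":0,"rx":0,"ry":0,"rz":0},
  ],
)

```text
t: 52.25
tcp_pos: [0.5431, 0.2875, 0.0916]
tool_rot: [0.656, 0.755, 0.0, 0.001]
force: [2.9, -0.5, 2.0]
finger_gap: 0.16
gripper_force: 43.5
```

>>> move_arm(
  targets=[
    {"dx":0.06,"dy":-0.35,"dz":0,"rx":0,"ry":0,"rz":0},
    {"dx":0.06,"dy":-0.35,"dz":0,"rx":0,"ry":0,"rz":0},
    {"dx":0.05,"dy":-0.35,"dz":0,"rx":0,"ry":0,"rz":0},
    {"dx":0.05,"dy":-0.35,"dz":0,"rx":0,"ry":0,"rz":0},
    {"dx":0.04,"dy":-0.25,"dz":0,"rx":0,"ry":0,"rz":0},
    {"dx":0,"dy":-0.1,"dz":0,"rx":0,"ry":0,"rz":0},
    {"dx":0,"dy":0,"dz":0,"rx":0,"ry":0,"rz":0},
    {"dx":0,"dy":0,"dz":0,"rx":0,"ry":0,"rz":0},
    {"dx":0,"dy":0,"dz":0,"rx":0,"ry":0,"rz":0},
    {"dx":0,"dy":0,"dz":0,"rx":0,"ry":0,"rz":0},
  ],
)

```text
t: 53.5
tcp_pos: [0.5488, 0.2481, 0.0916]
tool_rot: [0.656, 0.755, 0.002, -0.001]
force: [1.9, 14.6, 3.8]
finger_gap: 0.16
gripper_force: 43.6
```

Run:
```python
from h import *
st()
im=snap("top","t10.png")
cv2.imwrite("pics/k.png",cv2.resize(im[150:225,130:280],None,fx=4.6,fy=4.6,interpolation=cv2.INTER_CUBIC))
```

```text
t 53.50 tcp [548.8 248.1  91.6] ytool 8.0 gap 0.160 F 43.6 [ 1.9 14.6  3.8] [0.24 0.68 1.6  0.01 0.85 0.09]
```

View pics/k.png

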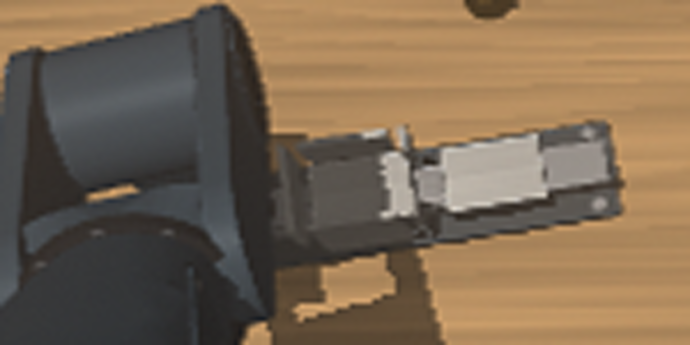

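>>> move_arm(
  targets=[
    {"dx":-0.02,"dy":0.2,"dz":0,"rx":0,"ry":0,"rz":0},
    {"dx":-0.06,"dy":0.48,"dz":0,"rx":0,"ry":0,"rz":0},
    {"dx":-0.07,"dy":0.5,"dz":0,"rx":0,"ry":0,"rz":0},
    {"dx":-0.07,"dy":0.5,"dz":0,"rx":0,"ry":0,"rz":0},
    {"dx":-0.07,"dy":0.5,"dz":0,"rx":0,"ry":0,"rz":0},
    {"dx":-0.07,"dy":0.5,"dz":0,"rx":0,"ry":0,"rz":0},
    {"dx":-0.07,"dy":0.5,"dz":0,"rx":0,"ry":0,"rz":0},
    {"dx":-0.07,"dy":0.5,"dz":0,"rx":0,"ry":0,"rz":0},
    {"dx":-0.07,"dy":0.45,"dz":0,"rx":0,"ry":0,"rz":0},
    {"dx":-0.05,"dy":0.3,"dz":0,"rx":0,"ry":0,"rz":0},
  ],
)

```text
t: 54.8
tcp_pos: [0.5333, 0.3544, 0.0916]
tool_rot: [0.655, 0.755, -0.001, 0.001]
force: [2.0, -1.4, 6.2]
finger_gap: 0.161
gripper_force: 44.1
```

>>> move_arm(
  targets=[
    {"dx":0,"dy":0,"dz":0,"rx":0,"ry":0,"rz":0},
    {"dx":0,"dy":0,"dz":0,"rx":0,"ry":0,"rz":0},
    {"dx":0,"dy":0,"dz":0,"rx":0,"ry":0,"rz":0},
    {"dx":0,"dy":0,"dz":0,"rx":0,"ry":0,"rz":0},
    {"dx":0,"dy":0,"dz":0,"rx":0,"ry":0,"rz":0},
    {"dx":0,"dy":0,"dz":0,"rx":0,"ry":0,"rz":0},
    {"dx":0,"dy":0,"dz":0,"rx":0,"ry":0,"rz":0},
    {"dx":0,"dy":0,"dz":0,"rx":0,"ry":0,"rz":0},
    {"dx":0,"dy":0,"dz":0,"rx":0,"ry":0,"rz":0},
    {"dx":0,"dy":0,"dz":0,"rx":0,"ry":0,"rz":0},
  ],
)

```text
t: 56.05
tcp_pos: [0.5332, 0.3549, 0.0916]
tool_rot: [0.655, 0.755, -0.001, 0.0]
force: [2.2, 1.5, 5.7]
finger_gap: 0.162
gripper_force: 44.0
```

>>> move_arm(
  targets=[
    {"dx":-0.01,"dy":0.06,"dz":0,"rx":0,"ry":0,"rz":0},
    {"dx":-0.01,"dy":0.06,"dz":0,"rx":0,"ry":0,"rz":0},
    {"dx":0,"dy":0.04,"dz":0,"rx":0,"ry":0,"rz":0},
    {"dx":0,"dy":0,"dz":0,"rx":0,"ry":0,"rz":0},
    {"dx":0,"dy":0,"dz":0,"rx":0,"ry":0,"rz":0},
    {"dx":0,"dy":0,"dz":0,"rx":0,"ry":0,"rz":0},
    {"dx":0,"dy":0,"dz":0,"rx":0,"ry":0,"rz":0},
    {"dx":0,"dy":0,"dz":0,"rx":0,"ry":0,"rz":0},
    {"dx":0,"dy":0,"dz":0,"rx":0,"ry":0,"rz":0},
    {"dx":0,"dy":0,"dz":0,"rx":0,"ry":0,"rz":0},
  ],
)

```text
t: 57.3
tcp_pos: [0.5329, 0.3571, 0.0916]
tool_rot: [0.655, 0.755, -0.002, 0.001]
force: [1.7, -3.0, 6.7]
finger_gap: 0.156
gripper_force: 44.2
```

>>> move_arm(
  targets=[
    {"dx":0,"dy":0,"dz":0,"rx":0,"ry":0,"rz":0},
    {"dx":0,"dy":0,"dz":0,"rx":0,"ry":0,"rz":0},
    {"dx":0,"dy":0,"dz":0,"rx":0,"ry":0,"rz":0},
    {"dx":0,"dy":0,"dz":0,"rx":0,"ry":0,"rz":0},
    {"dx":0,"dy":0,"dz":0,"rx":0,"ry":0,"rz":0},
    {"dx":0,"dy":0,"dz":0.6,"rx":0,"ry":0,"rz":0},
    {"dx":0,"dy":0,"dz":0.7,"rx":0,"ry":0,"rz":0},
    {"dx":0,"dy":0,"dz":0.7,"rx":0,"ry":0,"rz":0},
    {"dx":0,"dy":0,"dz":0.7,"rx":0,"ry":0,"rz":0},
    {"dx":0,"dy":0,"dz":0.7,"rx":0,"ry":0,"rz":0},
  ],
  claw=100,
)

```text
t: 58.55
tcp_pos: [0.5329, 0.3598, 0.178]
tool_rot: [0.655, 0.755, 0.0, 0.0]
force: [-0.3, 0.6, -0.2]
finger_gap: 1.004
gripper_force: 0.0
```

Run:
```python
from h import *
st()
im=snap("top","t11.png");s=snap("side","s11.png")
P=np.array([ray("top",(p[0]/4.6+130-.4,p[1]/4.6+150-.4),.055)[:2]*1000 for p in[(440,150),(540,135),(547,192),(447,212)]]);print(P.round(0).tolist(),P.mean(0).round(1))
g=im.astype(int).min(2)
def corr(old,box):
    o=cv2.imread("pics/"+old).astype(int).min(2);return abs(o-g)[box[0]:box[1],box[2]:box[3]].mean().round(1)
f=np.zeros(im.shape[:2],np.uint8);f[165:205,226:251]=g[165:205,226:251]>165
print("out",rect("top",f,.055))
# brightness inside shaft: profile across the stack along columns
for r in range(178,202,3): print(r,g[r,190:268:3].tolist())
```

```text
t 58.55 tcp [532.9 359.8 178. ] ytool 8.1 gap 1.004 F 0.0 [-0.3  0.6 -0.2] [ 0.42  0.61  1.44 -0.    1.09  0.28]
[[591.0, 124.0], [601.0, 54.0], [560.0, 50.0], [547.0, 119.0]] [574.7  86.9]
out [562.6, 95.9, 47.7, 22.4, -81.2]
178 [98, 98, 97, 95, 93, 92, 114, 156, 77, 157, 95, 94, 95, 95, 95, 96, 96, 95, 73, 82, 86, 82, 108, 104, 65, 96]
181 [124, 106, 175, 134, 79, 59, 60, 61, 61, 164, 103, 101, 66, 79, 155, 178, 162, 157, 157, 79, 81, 109, 141, 140, 82, 101]
184 [140, 61, 77, 61, 60, 56, 51, 88, 179, 41, 60, 53, 173, 162, 162, 162, 159, 158, 157, 168, 138, 137, 138, 137, 77, 96]
187 [111, 54, 110, 166, 160, 159, 158, 160, 161, 100, 148, 145, 165, 162, 159, 162, 165, 165, 162, 147, 139, 139, 139, 140, 71, 103]
190 [86, 51, 76, 162, 162, 159, 158, 158, 158, 154, 143, 142, 139, 170, 168, 167, 165, 161, 161, 167, 146, 115, 68, 50, 51, 61]
193 [134, 101, 68, 169, 167, 166, 164, 162, 162, 153, 105, 146, 154, 167, 165, 166, 168, 180, 89, 55, 55, 80, 82, 120, 78, 98]
196 [135, 127, 62, 170, 165, 164, 163, 166, 172, 170, 106, 53, 65, 51, 46, 43, 45, 57, 84, 81, 82, 82, 81, 85, 82, 81]
199 [44, 161, 113, 137, 78, 58, 60, 62, 63, 62, 54, 45, 85, 83, 83, 83, 83, 87, 72, 44, 86, 101, 97, 97, 97, 95]
```

Run:
```python
from h import *
for n in("t5.png","t11.png"):
    g=cv2.imread("pics/"+n).astype(int).min(2)
    print(n)
    for c in(200,204,208,212): print(c,g[176:206,c].tolist())
f=np.array([.1426,-.9898]);l=np.array([.9898,.1426]);O=np.array([559,179])
for z in(.055,.07,.085):
    print(z,[proj("top",np.r_[(O+a*f+b*l)/1000,z]).round(1).tolist() for a,b in((-35,23),(35,23),(35,-23),(-35,-23))])
print("wall top",[proj("top",np.r_[(O+a*f+b*l)/1000,.115]).round(1).tolist() for a,b in((-30,25),(30,25),(30,-25),(-30,-25),(-30,-30))])
```

```text
t5.png
200 [87, 90, 91, 89, 166, 109, 55, 60, 54, 111, 160, 154, 156, 155, 156, 154, 158, 161, 162, 162, 159, 159, 158, 107, 56, 60, 61, 54, 42, 82]
204 [93, 91, 89, 127, 160, 56, 59, 59, 43, 173, 152, 154, 156, 155, 154, 154, 160, 160, 161, 159, 159, 157, 157, 57, 59, 60, 60, 60, 69, 79]
208 [92, 89, 110, 164, 104, 58, 59, 54, 145, 155, 153, 155, 154, 152, 152, 158, 159, 158, 158, 159, 158, 163, 104, 57, 61, 60, 61, 59, 87, 42]
212 [92, 86, 167, 133, 58, 59, 58, 84, 160, 151, 154, 155, 152, 152, 154, 157, 156, 156, 155, 157, 161, 133, 57, 61, 61, 61, 62, 56, 71, 77]
t11.png
200 [90, 94, 95, 92, 173, 114, 59, 61, 61, 56, 149, 163, 160, 162, 163, 161, 161, 170, 168, 168, 168, 166, 165, 110, 58, 61, 63, 56, 43, 85]
204 [96, 94, 93, 132, 166, 59, 61, 62, 59, 82, 168, 159, 160, 161, 160, 160, 164, 166, 166, 167, 165, 163, 163, 58, 60, 61, 63, 61, 73, 82]
208 [96, 92, 114, 170, 107, 60, 62, 61, 51, 183, 158, 158, 160, 158, 158, 158, 165, 164, 164, 164, 163, 169, 107, 60, 62, 63, 63, 60, 89, 44]
212 [95, 90, 174, 139, 59, 61, 62, 57, 111, 164, 157, 160, 159, 158, 158, 164, 162, 162, 163, 162, 168, 138, 59, 62, 63, 64, 63, 59, 74, 79]
0.055 [[196.3, 186.9], [217.9, 183.6], [219.9, 197.6], [198.1, 201.0]]
0.07 [[195.5, 186.1], [217.4, 182.7], [219.4, 196.9], [197.3, 200.3]]
0.085 [[194.7, 185.2], [216.8, 181.8], [218.9, 196.1], [196.5, 199.6]]
wall top [[194.5, 182.5], [214.0, 179.5], [216.2, 195.4], [196.6, 198.5], [196.8, 200.1]]
```

>>> move_arm(
  targets=[
    {"dx":0.137,"dy":-0.923,"dz":0,"rx":0,"ry":0,"rz":0},
    {"dx":0.137,"dy":-0.923,"dz":0,"rx":0,"ry":0,"rz":0},
    {"dx":0.137,"dy":-0.923,"dz":0,"rx":0,"ry":0,"rz":0},
    {"dx":0.137,"dy":-0.923,"dz":0,"rx":0,"ry":0,"rz":0},
    {"dx":0.137,"dy":-0.923,"dz":0,"rx":0,"ry":0,"rz":0},
    {"dx":0.137,"dy":-0.923,"dz":0,"rx":0,"ry":0,"rz":0},
    {"dx":0.137,"dy":-0.923,"dz":0,"rx":0,"ry":0,"rz":0},
    {"dx":0.137,"dy":-0.923,"dz":0,"rx":0,"ry":0,"rz":0},
    {"dx":0.137,"dy":-0.923,"dz":0,"rx":0,"ry":0,"rz":0},
    {"dx":0.137,"dy":-0.923,"dz":0,"rx":0,"ry":0,"rz":0},
  ],
)

```text
t: 59.9
tcp_pos: [0.5663, 0.1264, 0.1755]
tool_rot: [0.656, 0.755, -0.001, -0.001]
force: [-0.4, 0.4, -0.4]
finger_gap: 1.001
gripper_force: 0.0
```

>>> move_arm(
  targets=[
    {"dx":0.137,"dy":-0.923,"dz":0,"rx":0,"ry":0,"rz":0},
    {"dx":0.137,"dy":-0.923,"dz":0,"rx":0,"ry":0,"rz":0},
    {"dx":0,"dy":0,"dz":-0.6,"rx":0,"ry":0,"rz":0},
    {"dx":0,"dy":0,"dz":-0.8,"rx":0,"ry":0,"rz":0},
    {"dx":0,"dy":0,"dz":-0.8,"rx":0,"ry":0,"rz":0},
    {"dx":0,"dy":0,"dz":-0.8,"rx":0,"ry":0,"rz":0},
    {"dx":0,"dy":0,"dz":-0.8,"rx":0,"ry":0,"rz":0},
    {"dx":0,"dy":0,"dz":-0.8,"rx":0,"ry":0,"rz":0},
    {"dx":0,"dy":0,"dz":-0.6,"rx":0,"ry":0,"rz":0},
    {"dx":0,"dy":0,"dz":-0.4,"rx":0,"ry":0,"rz":0},
  ],
)

```text
t: 61.15
tcp_pos: [0.573, 0.083, 0.0349]
tool_rot: [0.655, 0.755, -0.001, -0.001]
force: [-0.4, 0.6, 0.4]
finger_gap: 0.997
gripper_force: 0.0
```

>>> move_arm(
  targets=[
    {"dx":0,"dy":0,"dz":0,"rx":0,"ry":0,"rz":0},
    {"dx":0,"dy":0,"dz":0,"rx":0,"ry":0,"rz":0},
    {"dx":0,"dy":0,"dz":0,"rx":0,"ry":0,"rz":0},
    {"dx":0,"dy":0,"dz":0,"rx":0,"ry":0,"rz":0},
    {"dx":0,"dy":0,"dz":0,"rx":0,"ry":0,"rz":0},
    {"dx":0,"dy":0,"dz":0,"rx":0,"ry":0,"rz":0},
    {"dx":0,"dy":0,"dz":0,"rx":0,"ry":0,"rz":0},
    {"dx":0,"dy":0,"dz":0,"rx":0,"ry":0,"rz":0},
    {"dx":0,"dy":0,"dz":0,"rx":0,"ry":0,"rz":0},
    {"dx":0,"dy":0,"dz":0,"rx":0,"ry":0,"rz":0},
  ],
  claw=0,
  newtons=60,
)

```text
t: 62.4
tcp_pos: [0.5747, 0.0829, 0.0372]
tool_rot: [0.655, 0.755, 0.001, 0.001]
force: [-0.6, 0.5, 5.7]
finger_gap: 0.524
gripper_force: 63.6
```

>>> move_arm(
  targets=[
    {"dx":0,"dy":0,"dz":0.3,"rx":0,"ry":0,"rz":0},
    {"dx":0,"dy":0,"dz":0.6,"rx":0,"ry":0,"rz":0},
    {"dx":0,"dy":0,"dz":0.8,"rx":0,"ry":0,"rz":0},
    {"dx":0,"dy":0,"dz":0.8,"rx":0,"ry":0,"rz":0},
    {"dx":0,"dy":0,"dz":0.5,"rx":0,"ry":0,"rz":0},
    {"dx":0,"dy":0,"dz":0,"rx":0,"ry":0,"rz":0},
    {"dx":0,"dy":0,"dz":0,"rx":0,"ry":0,"rz":0},
    {"dx":0,"dy":0,"dz":0,"rx":0,"ry":0,"rz":0},
    {"dx":0,"dy":0,"dz":0,"rx":0,"ry":0,"rz":0},
    {"dx":0,"dy":0,"dz":0,"rx":0,"ry":0,"rz":0},
  ],
)

```text
t: 63.65
tcp_pos: [0.5737, 0.0829, 0.1109]
tool_rot: [0.656, 0.755, -0.0, -0.0]
force: [0.4, 0.2, -1.0]
finger_gap: 0.524
gripper_force: 62.9
```

```bash
python3 -c "
from h import *
st()"
```

```text
t 63.65 tcp [573.7  82.9 110.9] ytool 8.1 gap 0.524 F 62.9 [ 0.4  0.2 -1. ] [-0.05  0.63  1.65  0.    0.86 -0.19]
```

>>> move_arm(
  targets=[
    {"dx":-0.0575,"dy":-0.772,"dz":0,"rx":0,"ry":0,"rz":0.1575},
    {"dx":-0.0575,"dy":-0.772,"dz":0,"rx":0,"ry":0,"rz":0.1575},
    {"dx":-0.0575,"dy":-0.772,"dz":0,"rx":0,"ry":0,"rz":0.1575},
    {"dx":-0.0575,"dy":-0.772,"dz":0,"rx":0,"ry":0,"rz":0.1575},
    {"dx":-0.0575,"dy":-0.772,"dz":0,"rx":0,"ry":0,"rz":0.1575},
    {"dx":-0.0575,"dy":-0.772,"dz":0,"rx":0,"ry":0,"rz":0.1575},
    {"dx":-0.0575,"dy":-0.772,"dz":0,"rx":0,"ry":0,"rz":0.1575},
    {"dx":-0.0575,"dy":-0.772,"dz":0,"rx":0,"ry":0,"rz":0.1575},
    {"dx":-0.0575,"dy":-0.772,"dz":0,"rx":0,"ry":0,"rz":0.1575},
    {"dx":-0.0575,"dy":-0.772,"dz":0,"rx":0,"ry":0,"rz":0.1575},
  ],
)

```text
t: 64.9
tcp_pos: [0.5595, -0.1107, 0.1112]
tool_rot: [0.297, 0.955, 0.0, -0.0]
force: [-0.4, -0.5, -1.0]
finger_gap: 0.525
gripper_force: 62.8
```

>>> move_arm(
  targets=[
    {"dx":-0.0575,"dy":-0.772,"dz":0,"rx":0,"ry":0,"rz":0.1575},
    {"dx":-0.0575,"dy":-0.772,"dz":0,"rx":0,"ry":0,"rz":0.1575},
    {"dx":-0.0575,"dy":-0.772,"dz":0,"rx":0,"ry":0,"rz":0.1575},
    {"dx":-0.0575,"dy":-0.772,"dz":0,"rx":0,"ry":0,"rz":0.1575},
    {"dx":-0.0575,"dy":-0.772,"dz":0,"rx":0,"ry":0,"rz":0.1575},
    {"dx":-0.0575,"dy":-0.772,"dz":0,"rx":0,"ry":0,"rz":0.1575},
    {"dx":0,"dy":0,"dz":-0.6,"rx":0,"ry":0,"rz":0},
    {"dx":0,"dy":0,"dz":-0.6,"rx":0,"ry":0,"rz":0},
    {"dx":0,"dy":0,"dz":-0.6,"rx":0,"ry":0,"rz":0},
    {"dx":0,"dy":0,"dz":-0.5,"rx":0,"ry":0,"rz":0},
  ],
)

```text
t: 66.15
tcp_pos: [0.5504, -0.2248, 0.0521]
tool_rot: [0.055, 0.998, 0.001, -0.001]
force: [-0.2, -0.5, -2.2]
finger_gap: 0.523
gripper_force: 62.9
```

>>> move_arm(
  targets=[
    {"dx":0,"dy":0,"dz":-0.3,"rx":0,"ry":0,"rz":0},
    {"dx":0,"dy":0,"dz":-0.2,"rx":0,"ry":0,"rz":0},
    {"dx":0,"dy":0,"dz":-0.15,"rx":0,"ry":0,"rz":0},
    {"dx":0,"dy":0,"dz":-0.08,"rx":0,"ry":0,"rz":0},
    {"dx":0,"dy":0,"dz":-0.06,"rx":0,"ry":0,"rz":0},
    {"dx":0,"dy":0,"dz":-0.04,"rx":0,"ry":0,"rz":0},
    {"dx":0,"dy":0,"dz":0,"rx":0,"ry":0,"rz":0},
    {"dx":0,"dy":0,"dz":0,"rx":0,"ry":0,"rz":0},
    {"dx":0,"dy":0,"dz":0,"rx":0,"ry":0,"rz":0},
    {"dx":0,"dy":0,"dz":0,"rx":0,"ry":0,"rz":0},
  ],
)

```text
t: 67.4
tcp_pos: [0.551, -0.2259, 0.0332]
tool_rot: [0.055, 0.998, -0.0, 0.0]
force: [0.1, 0.8, -0.5]
finger_gap: 0.523
gripper_force: 63.2
```

```bash
python3 -c "
from h import *
st()"
```

```text
t 67.40 tcp [ 551.  -225.9   33.2] ytool 83.7 gap 0.523 F 63.2 [ 0.1  0.8 -0.5] [-0.58  0.77  1.64 -0.    0.73 -2.04]
```

>>> move_arm(
  targets=[
    {"dx":0,"dy":0,"dz":-0.02,"rx":0,"ry":0,"rz":0},
    {"dx":0,"dy":0,"dz":0,"rx":0,"ry":0,"rz":0},
    {"dx":0,"dy":0,"dz":0,"rx":0,"ry":0,"rz":0},
    {"dx":0,"dy":0,"dz":0,"rx":0,"ry":0,"rz":0},
    {"dx":0,"dy":0,"dz":0.4,"rx":0,"ry":0,"rz":0},
    {"dx":0,"dy":0,"dz":0.8,"rx":0,"ry":0,"rz":0},
    {"dx":0,"dy":0,"dz":0.9,"rx":0,"ry":0,"rz":0},
    {"dx":0,"dy":0,"dz":0.9,"rx":0,"ry":0,"rz":0},
    {"dx":0,"dy":0,"dz":0.9,"rx":0,"ry":0,"rz":0},
    {"dx":0,"dy":0,"dz":0.9,"rx":0,"ry":0,"rz":0},
  ],
  claw=100,
)

```text
t: 68.65
tcp_pos: [0.5509, -0.2259, 0.1541]
tool_rot: [0.055, 0.998, -0.0, 0.0]
force: [0.4, -0.1, 1.0]
finger_gap: 0.998
gripper_force: 0.0
```

>>> move_arm(
  targets=[
    {"dx":0,"dy":0.95,"dz":0.15,"rx":0,"ry":0,"rz":-0.252},
    {"dx":0,"dy":0.95,"dz":0.15,"rx":0,"ry":0,"rz":-0.252},
    {"dx":0,"dy":0.95,"dz":0.15,"rx":0,"ry":0,"rz":-0.252},
    {"dx":0,"dy":0.95,"dz":0.15,"rx":0,"ry":0,"rz":-0.252},
    {"dx":0,"dy":0.95,"dz":0.15,"rx":0,"ry":0,"rz":-0.252},
    {"dx":0,"dy":0.95,"dz":0.15,"rx":0,"ry":0,"rz":-0.252},
    {"dx":0,"dy":0.95,"dz":0.15,"rx":0,"ry":0,"rz":-0.252},
    {"dx":0,"dy":0.95,"dz":0.15,"rx":0,"ry":0,"rz":-0.252},
    {"dx":0,"dy":0.95,"dz":0.15,"rx":0,"ry":0,"rz":-0.252},
    {"dx":0,"dy":0.95,"dz":0.15,"rx":0,"ry":0,"rz":-0.252},
  ],
)

```text
t: 69.9
tcp_pos: [0.5509, 0.0124, 0.191]
tool_rot: [0.657, 0.754, 0.0, 0.0]
force: [0.9, 0.2, 0.0]
finger_gap: 1.001
gripper_force: 0.0
```

>>> move_arm(
  targets=[
    {"dx":0,"dy":0.95,"dz":0,"rx":0,"ry":0,"rz":0},
    {"dx":0,"dy":0.95,"dz":0,"rx":0,"ry":0,"rz":0},
    {"dx":0,"dy":0.95,"dz":0,"rx":0,"ry":0,"rz":0},
    {"dx":0,"dy":0.95,"dz":0,"rx":0,"ry":0,"rz":0},
    {"dx":0,"dy":0.95,"dz":0,"rx":0,"ry":0,"rz":0},
    {"dx":0,"dy":0.95,"dz":0,"rx":0,"ry":0,"rz":0},
    {"dx":0,"dy":0.95,"dz":0,"rx":0,"ry":0,"rz":0},
    {"dx":0,"dy":0.95,"dz":0,"rx":0,"ry":0,"rz":0},
    {"dx":0,"dy":0.95,"dz":0,"rx":0,"ry":0,"rz":0},
    {"dx":0,"dy":0.95,"dz":0,"rx":0,"ry":0,"rz":0},
  ],
)

```text
t: 71.15
tcp_pos: [0.5508, 0.2499, 0.1908]
tool_rot: [0.655, 0.755, 0.0, 0.0]
force: [0.6, -0.1, 0.1]
finger_gap: 1.001
gripper_force: 0.0
```

>>> move_arm(
  targets=[
    {"dx":-0.144,"dy":0.864,"dz":0,"rx":0,"ry":0,"rz":0},
    {"dx":-0.144,"dy":0.864,"dz":0,"rx":0,"ry":0,"rz":0},
    {"dx":-0.144,"dy":0.864,"dz":0,"rx":0,"ry":0,"rz":0},
    {"dx":-0.144,"dy":0.864,"dz":0,"rx":0,"ry":0,"rz":0},
    {"dx":-0.144,"dy":0.864,"dz":0,"rx":0,"ry":0,"rz":0},
    {"dx":0,"dy":0,"dz":0,"rx":0,"ry":0,"rz":0},
    {"dx":0,"dy":0,"dz":0,"rx":0,"ry":0,"rz":0},
    {"dx":0,"dy":0,"dz":0,"rx":0,"ry":0,"rz":0},
    {"dx":0,"dy":0,"dz":0,"rx":0,"ry":0,"rz":0},
    {"dx":0,"dy":0,"dz":0,"rx":0,"ry":0,"rz":0},
  ],
)

```text
t: 72.4
tcp_pos: [0.5331, 0.3566, 0.1901]
tool_rot: [0.656, 0.755, -0.0, 0.0]
force: [0.2, -0.3, -0.3]
finger_gap: 1.002
gripper_force: 0.0
```

Run:
```python
from h import *
st()
im=snap("top","t12.png")
g=im.astype(int).min(2)
f=np.zeros(g.shape,np.uint8);f[178:230,318:388]=g[178:230,318:388]>165
# blanks on plate are brighter than face
for k in(0,1):
    try: print(rect("top",f,.05,k))
    except Exception as e: print(e)
# scraper vs original picture: wood mask
```

```text
t 72.40 tcp [533.1 356.6 190.1] ytool 8.0 gap 1.002 F 0.0 [ 0.2 -0.3 -0.3] [ 0.42  0.6   1.43 -0.    1.12  0.28]
[524.2, -212.9, 53.5, 25.2, 43.0]
[515.5, -316.4, 12.8, 12.7, -0.7]
```

>>> move_arm(
  targets=[
    {"dx":0.03,"dy":0,"dz":-0.6,"rx":0,"ry":0,"rz":0},
    {"dx":0,"dy":0,"dz":-0.6,"rx":0,"ry":0,"rz":0},
    {"dx":0,"dy":0,"dz":-0.6,"rx":0,"ry":0,"rz":0},
    {"dx":0,"dy":0,"dz":-0.6,"rx":0,"ry":0,"rz":0},
    {"dx":0,"dy":0,"dz":-0.6,"rx":0,"ry":0,"rz":0},
    {"dx":0,"dy":0,"dz":-0.6,"rx":0,"ry":0,"rz":0},
    {"dx":0,"dy":0,"dz":-0.35,"rx":0,"ry":0,"rz":0},
    {"dx":0,"dy":0,"dz":0,"rx":0,"ry":0,"rz":0},
    {"dx":0,"dy":0,"dz":0,"rx":0,"ry":0,"rz":0},
    {"dx":0,"dy":0,"dz":0,"rx":0,"ry":0,"rz":0},
  ],
)

```text
t: 73.7
tcp_pos: [0.5342, 0.3573, 0.092]
tool_rot: [0.655, 0.755, 0.001, 0.0]
force: [-0.5, -0.3, -0.1]
finger_gap: 0.998
gripper_force: 0.0
```

>>> move_arm(
  targets=[
    {"dx":0,"dy":0,"dz":0,"rx":0,"ry":0,"rz":0},
    {"dx":0,"dy":0,"dz":0,"rx":0,"ry":0,"rz":0},
    {"dx":0,"dy":0,"dz":0,"rx":0,"ry":0,"rz":0},
    {"dx":0,"dy":0,"dz":0,"rx":0,"ry":0,"rz":0},
    {"dx":0,"dy":0,"dz":0,"rx":0,"ry":0,"rz":0},
    {"dx":0,"dy":0,"dz":0,"rx":0,"ry":0,"rz":0},
    {"dx":0,"dy":0,"dz":0,"rx":0,"ry":0,"rz":0},
    {"dx":0,"dy":0,"dz":0,"rx":0,"ry":0,"rz":0},
    {"dx":0,"dy":0,"dz":0,"rx":0,"ry":0,"rz":0},
    {"dx":0,"dy":0,"dz":0,"rx":0,"ry":0,"rz":0},
  ],
  claw=0,
  newtons=40,
)

```text
t: 74.95
tcp_pos: [0.533, 0.357, 0.0914]
tool_rot: [0.655, 0.755, -0.001, -0.0]
force: [-5.5, -1.2, 4.8]
finger_gap: 0.155
gripper_force: 41.2
```

>>> move_arm(
  targets=[
    {"dx":0.02,"dy":-0.15,"dz":0,"rx":0,"ry":0,"rz":0},
    {"dx":0.05,"dy":-0.35,"dz":0,"rx":0,"ry":0,"rz":0},
    {"dx":0.05,"dy":-0.35,"dz":0,"rx":0,"ry":0,"rz":0},
    {"dx":0.05,"dy":-0.35,"dz":0,"rx":0,"ry":0,"rz":0},
    {"dx":0.05,"dy":-0.35,"dz":0,"rx":0,"ry":0,"rz":0},
    {"dx":0.05,"dy":-0.35,"dz":0,"rx":0,"ry":0,"rz":0},
    {"dx":0.05,"dy":-0.35,"dz":0,"rx":0,"ry":0,"rz":0},
    {"dx":0.05,"dy":-0.35,"dz":0,"rx":0,"ry":0,"rz":0},
    {"dx":0.05,"dy":-0.35,"dz":0,"rx":0,"ry":0,"rz":0},
    {"dx":0,"dy":0,"dz":0,"rx":0,"ry":0,"rz":0},
  ],
)

```text
t: 76.2
tcp_pos: [0.5438, 0.2826, 0.0914]
tool_rot: [0.656, 0.755, -0.001, -0.0]
force: [-4.4, -1.9, 5.5]
finger_gap: 0.162
gripper_force: 41.3
```

>>> move_arm(
  targets=[
    {"dx":0.04,"dy":-0.35,"dz":0,"rx":0,"ry":0,"rz":0},
    {"dx":0.04,"dy":-0.35,"dz":0,"rx":0,"ry":0,"rz":0},
    {"dx":0.04,"dy":-0.35,"dz":0,"rx":0,"ry":0,"rz":0},
    {"dx":0.04,"dy":-0.25,"dz":0,"rx":0,"ry":0,"rz":0},
    {"dx":0.02,"dy":-0.15,"dz":0,"rx":0,"ry":0,"rz":0},
    {"dx":0,"dy":-0.04,"dz":0,"rx":0,"ry":0,"rz":0},
    {"dx":0,"dy":0,"dz":0,"rx":0,"ry":0,"rz":0},
    {"dx":0,"dy":0,"dz":0,"rx":0,"ry":0,"rz":0},
    {"dx":0,"dy":0,"dz":0,"rx":0,"ry":0,"rz":0},
    {"dx":0,"dy":0,"dz":0,"rx":0,"ry":0,"rz":0},
  ],
)

```text
t: 77.45
tcp_pos: [0.5489, 0.2481, 0.0914]
tool_rot: [0.656, 0.755, 0.002, -0.001]
force: [-2.7, 8.8, 3.7]
finger_gap: 0.161
gripper_force: 41.0
```

Run:
```python
from h import *
st()
g=snap("top","t13.png").astype(int).min(2)
for r in range(178,202,3): print(r,g[r,190:268:3].tolist())
```

```text
t 77.45 tcp [548.9 248.1  91.4] ytool 8.1 gap 0.161 F 41.0 [-2.7  8.8  3.7] [0.24 0.68 1.6  0.   0.85 0.09]
178 [103, 102, 100, 97, 98, 98, 116, 158, 77, 158, 95, 95, 95, 95, 96, 96, 96, 96, 73, 82, 86, 82, 108, 105, 65, 97]
181 [64, 57, 81, 72, 64, 62, 60, 61, 61, 165, 103, 101, 66, 81, 153, 168, 162, 158, 158, 69, 82, 110, 143, 141, 83, 103]
184 [69, 57, 80, 62, 61, 63, 62, 64, 63, 51, 58, 52, 176, 163, 164, 163, 161, 159, 159, 169, 139, 139, 138, 139, 78, 97]
187 [55, 57, 44, 64, 64, 57, 49, 42, 77, 152, 135, 133, 138, 163, 161, 163, 166, 166, 164, 148, 140, 140, 140, 140, 71, 103]
190 [47, 57, 57, 67, 65, 66, 65, 65, 89, 140, 139, 135, 119, 171, 169, 167, 166, 163, 164, 161, 147, 117, 68, 51, 51, 61]
193 [67, 65, 65, 66, 65, 65, 66, 67, 64, 142, 106, 159, 140, 168, 166, 167, 170, 179, 84, 51, 54, 81, 80, 120, 78, 100]
196 [67, 70, 61, 66, 64, 67, 69, 72, 181, 96, 107, 54, 63, 51, 45, 41, 43, 56, 84, 82, 83, 81, 82, 85, 82, 81]
199 [51, 77, 67, 74, 63, 61, 61, 60, 61, 62, 84, 44, 85, 83, 84, 83, 83, 87, 73, 44, 86, 101, 98, 97, 97, 96]
```

>>> move_arm(
  targets=[
    {"dx":-0.02,"dy":0.2,"dz":0,"rx":0,"ry":0,"rz":0},
    {"dx":-0.06,"dy":0.48,"dz":0,"rx":0,"ry":0,"rz":0},
    {"dx":-0.07,"dy":0.5,"dz":0,"rx":0,"ry":0,"rz":0},
    {"dx":-0.07,"dy":0.5,"dz":0,"rx":0,"ry":0,"rz":0},
    {"dx":-0.07,"dy":0.5,"dz":0,"rx":0,"ry":0,"rz":0},
    {"dx":-0.07,"dy":0.5,"dz":0,"rx":0,"ry":0,"rz":0},
    {"dx":-0.07,"dy":0.5,"dz":0,"rx":0,"ry":0,"rz":0},
    {"dx":-0.07,"dy":0.5,"dz":0,"rx":0,"ry":0,"rz":0},
    {"dx":-0.07,"dy":0.45,"dz":0,"rx":0,"ry":0,"rz":0},
    {"dx":-0.05,"dy":0.3,"dz":0,"rx":0,"ry":0,"rz":0},
  ],
)

```text
t: 78.75
tcp_pos: [0.533, 0.3564, 0.0914]
tool_rot: [0.655, 0.755, -0.001, 0.0]
force: [-3.2, -3.1, 4.6]
finger_gap: 0.159
gripper_force: 41.3
```

>>> move_arm(
  targets=[
    {"dx":0,"dy":0.06,"dz":0,"rx":0,"ry":0,"rz":0},
    {"dx":0,"dy":0.04,"dz":0,"rx":0,"ry":0,"rz":0},
    {"dx":0,"dy":0,"dz":0,"rx":0,"ry":0,"rz":0},
    {"dx":0,"dy":0,"dz":0,"rx":0,"ry":0,"rz":0},
    {"dx":0,"dy":0,"dz":0,"rx":0,"ry":0,"rz":0},
    {"dx":0,"dy":0,"dz":0,"rx":0,"ry":0,"rz":0},
    {"dx":0,"dy":0,"dz":0,"rx":0,"ry":0,"rz":0},
    {"dx":0,"dy":0,"dz":0,"rx":0,"ry":0,"rz":0},
    {"dx":0,"dy":0,"dz":0,"rx":0,"ry":0,"rz":0},
    {"dx":0,"dy":0,"dz":0,"rx":0,"ry":0,"rz":0},
  ],
)

```text
t: 80.0
tcp_pos: [0.533, 0.357, 0.0914]
tool_rot: [0.655, 0.755, -0.002, 0.001]
force: [-4.1, -6.9, 6.6]
finger_gap: 0.158
gripper_force: 41.5
```

>>> move_arm(
  targets=[
    {"dx":0,"dy":0,"dz":0,"rx":0,"ry":0,"rz":0},
    {"dx":0,"dy":0,"dz":0,"rx":0,"ry":0,"rz":0},
    {"dx":0,"dy":0,"dz":0,"rx":0,"ry":0,"rz":0},
    {"dx":0,"dy":0,"dz":0,"rx":0,"ry":0,"rz":0},
    {"dx":0,"dy":0,"dz":0,"rx":0,"ry":0,"rz":0},
    {"dx":0,"dy":0,"dz":0.6,"rx":0,"ry":0,"rz":0},
    {"dx":0,"dy":0,"dz":0.7,"rx":0,"ry":0,"rz":0},
    {"dx":0,"dy":0,"dz":0.7,"rx":0,"ry":0,"rz":0},
    {"dx":0,"dy":0,"dz":0.7,"rx":0,"ry":0,"rz":0},
    {"dx":0,"dy":0,"dz":0.7,"rx":0,"ry":0,"rz":0},
  ],
  claw=100,
)

```text
t: 81.25
tcp_pos: [0.5333, 0.3594, 0.178]
tool_rot: [0.655, 0.755, 0.0, 0.0]
force: [-0.2, -0.7, -0.7]
finger_gap: 1.001
gripper_force: 0.0
```

Run:
```python
from h import *
st()
g=snap("top","t14.png").astype(int).min(2);snap("side","s14.png")
for c in(200,204,208,212): print(c,g[176:206,c].tolist())
```

```text
t 81.25 tcp [533.3 359.4 178. ] ytool 8.1 gap 1.001 F 0.0 [-0.2 -0.7 -0.7] [ 0.42  0.61  1.44 -0.    1.09  0.28]
200 [90, 94, 95, 92, 174, 113, 58, 61, 62, 62, 63, 63, 67, 100, 145, 142, 141, 142, 142, 142, 142, 143, 167, 111, 58, 61, 63, 55, 43, 84]
204 [97, 95, 93, 133, 166, 59, 61, 62, 62, 63, 62, 59, 77, 146, 142, 142, 142, 141, 142, 142, 141, 159, 164, 58, 61, 62, 62, 62, 72, 81]
208 [96, 92, 114, 170, 108, 60, 62, 62, 62, 63, 62, 73, 111, 144, 142, 142, 141, 142, 142, 141, 154, 170, 107, 59, 62, 62, 63, 61, 89, 42]
212 [95, 90, 174, 139, 58, 62, 62, 63, 64, 64, 54, 81, 147, 143, 142, 142, 142, 142, 143, 142, 169, 138, 59, 62, 62, 64, 63, 57, 73, 78]
```

>>> move_arm(
  targets=[
    {"dx":0.137,"dy":-0.923,"dz":0,"rx":0,"ry":0,"rz":0},
    {"dx":0.137,"dy":-0.923,"dz":0,"rx":0,"ry":0,"rz":0},
    {"dx":0.137,"dy":-0.923,"dz":0,"rx":0,"ry":0,"rz":0},
    {"dx":0.137,"dy":-0.923,"dz":0,"rx":0,"ry":0,"rz":0},
    {"dx":0.137,"dy":-0.923,"dz":0,"rx":0,"ry":0,"rz":0},
    {"dx":0.137,"dy":-0.923,"dz":0,"rx":0,"ry":0,"rz":0},
    {"dx":0.137,"dy":-0.923,"dz":0,"rx":0,"ry":0,"rz":0},
    {"dx":0.137,"dy":-0.923,"dz":0,"rx":0,"ry":0,"rz":0},
    {"dx":0.137,"dy":-0.923,"dz":0,"rx":0,"ry":0,"rz":0},
    {"dx":0.137,"dy":-0.923,"dz":0,"rx":0,"ry":0,"rz":0},
  ],
)

```text
t: 82.6
tcp_pos: [0.5667, 0.126, 0.1755]
tool_rot: [0.656, 0.755, -0.001, -0.001]
force: [0.3, -0.7, 0.3]
finger_gap: 0.997
gripper_force: 0.0
```

>>> move_arm(
  targets=[
    {"dx":0.137,"dy":-0.923,"dz":0,"rx":0,"ry":0,"rz":0},
    {"dx":0.137,"dy":-0.923,"dz":0,"rx":0,"ry":0,"rz":0},
    {"dx":0,"dy":0,"dz":-0.6,"rx":0,"ry":0,"rz":0},
    {"dx":0,"dy":0,"dz":-0.8,"rx":0,"ry":0,"rz":0},
    {"dx":0,"dy":0,"dz":-0.8,"rx":0,"ry":0,"rz":0},
    {"dx":0,"dy":0,"dz":-0.8,"rx":0,"ry":0,"rz":0},
    {"dx":0,"dy":0,"dz":-0.8,"rx":0,"ry":0,"rz":0},
    {"dx":0,"dy":0,"dz":-0.8,"rx":0,"ry":0,"rz":0},
    {"dx":0,"dy":0,"dz":-0.6,"rx":0,"ry":0,"rz":0},
    {"dx":0,"dy":0,"dz":-0.38,"rx":0,"ry":0,"rz":0},
  ],
)

```text
t: 83.85
tcp_pos: [0.5733, 0.0825, 0.0354]
tool_rot: [0.656, 0.755, -0.001, -0.001]
force: [-0.1, 0.5, -0.0]
finger_gap: 1.001
gripper_force: 0.0
```

>>> move_arm(
  targets=[
    {"dx":0,"dy":0,"dz":0,"rx":0,"ry":0,"rz":0},
    {"dx":0,"dy":0,"dz":0,"rx":0,"ry":0,"rz":0},
    {"dx":0,"dy":0,"dz":0,"rx":0,"ry":0,"rz":0},
    {"dx":0,"dy":0,"dz":0,"rx":0,"ry":0,"rz":0},
    {"dx":0,"dy":0,"dz":0,"rx":0,"ry":0,"rz":0},
    {"dx":0,"dy":0,"dz":0,"rx":0,"ry":0,"rz":0},
    {"dx":0,"dy":0,"dz":0,"rx":0,"ry":0,"rz":0},
    {"dx":0,"dy":0,"dz":0,"rx":0,"ry":0,"rz":0},
    {"dx":0,"dy":0,"dz":0,"rx":0,"ry":0,"rz":0},
    {"dx":0,"dy":0,"dz":0,"rx":0,"ry":0,"rz":0},
  ],
  claw=0,
  newtons=60,
)

```text
t: 85.1
tcp_pos: [0.5751, 0.0824, 0.0378]
tool_rot: [0.655, 0.755, 0.001, 0.001]
force: [0.1, 0.0, 6.4]
finger_gap: 0.521
gripper_force: 63.7
```

>>> move_arm(
  targets=[
    {"dx":0,"dy":0,"dz":0.3,"rx":0,"ry":0,"rz":0},
    {"dx":0,"dy":0,"dz":0.6,"rx":0,"ry":0,"rz":0},
    {"dx":0,"dy":0,"dz":0.8,"rx":0,"ry":0,"rz":0},
    {"dx":0,"dy":0,"dz":0.8,"rx":0,"ry":0,"rz":0},
    {"dx":0,"dy":0,"dz":0.5,"rx":0,"ry":0,"rz":0},
    {"dx":0,"dy":0,"dz":0,"rx":0,"ry":0,"rz":0},
    {"dx":0,"dy":0,"dz":0,"rx":0,"ry":0,"rz":0},
    {"dx":0,"dy":0,"dz":0,"rx":0,"ry":0,"rz":0},
    {"dx":0,"dy":0,"dz":0,"rx":0,"ry":0,"rz":0},
    {"dx":0,"dy":0,"dz":0,"rx":0,"ry":0,"rz":0},
  ],
)

```text
t: 86.35
tcp_pos: [0.5741, 0.0825, 0.1114]
tool_rot: [0.655, 0.755, -0.0, -0.0]
force: [0.3, 0.8, -0.6]
finger_gap: 0.524
gripper_force: 63.1
```

```bash
python3 -c "
from h import *
st()"
```

```text
t 86.35 tcp [574.1  82.5 111.4] ytool 8.1 gap 0.524 F 63.1 [ 0.3  0.8 -0.6] [-0.05  0.63  1.65  0.    0.86 -0.19]
```

>>> move_arm(
  targets=[
    {"dx":-0.264,"dy":-0.785,"dz":0,"rx":0,"ry":0,"rz":0.14},
    {"dx":-0.264,"dy":-0.785,"dz":0,"rx":0,"ry":0,"rz":0.14},
    {"dx":-0.264,"dy":-0.785,"dz":0,"rx":0,"ry":0,"rz":0.14},
    {"dx":-0.264,"dy":-0.785,"dz":0,"rx":0,"ry":0,"rz":0.14},
    {"dx":-0.264,"dy":-0.785,"dz":0,"rx":0,"ry":0,"rz":0.14},
    {"dx":-0.264,"dy":-0.785,"dz":0,"rx":0,"ry":0,"rz":0.14},
    {"dx":-0.264,"dy":-0.785,"dz":0,"rx":0,"ry":0,"rz":0.14},
    {"dx":-0.264,"dy":-0.785,"dz":0,"rx":0,"ry":0,"rz":0.14},
    {"dx":-0.264,"dy":-0.785,"dz":0,"rx":0,"ry":0,"rz":0.14},
    {"dx":-0.264,"dy":-0.785,"dz":0,"rx":0,"ry":0,"rz":0.14},
  ],
)

```text
t: 87.6
tcp_pos: [0.5081, -0.1145, 0.1118]
tool_rot: [0.34, 0.94, -0.0, 0.0]
force: [0.0, -0.2, -1.5]
finger_gap: 0.525
gripper_force: 63.0
```

>>> move_arm(
  targets=[
    {"dx":-0.264,"dy":-0.785,"dz":0,"rx":0,"ry":0,"rz":0.14},
    {"dx":-0.264,"dy":-0.785,"dz":0,"rx":0,"ry":0,"rz":0.14},
    {"dx":-0.264,"dy":-0.785,"dz":0,"rx":0,"ry":0,"rz":0.14},
    {"dx":-0.264,"dy":-0.785,"dz":0,"rx":0,"ry":0,"rz":0.14},
    {"dx":-0.264,"dy":-0.785,"dz":0,"rx":0,"ry":0,"rz":0.14},
    {"dx":-0.264,"dy":-0.785,"dz":0,"rx":0,"ry":0,"rz":0.14},
    {"dx":-0.264,"dy":-0.785,"dz":0,"rx":0,"ry":0,"rz":0.14},
    {"dx":-0.264,"dy":-0.785,"dz":0,"rx":0,"ry":0,"rz":0.14},
    {"dx":0,"dy":0,"dz":-0.6,"rx":0,"ry":0,"rz":0},
    {"dx":0,"dy":0,"dz":-0.6,"rx":0,"ry":0,"rz":0},
  ],
)

```text
t: 88.85
tcp_pos: [0.4552, -0.27, 0.0806]
tool_rot: [0.056, 0.998, 0.0, -0.0]
force: [0.4, 0.4, -1.2]
finger_gap: 0.524
gripper_force: 63.1
```

>>> move_arm(
  targets=[
    {"dx":0,"dy":0,"dz":-0.6,"rx":0,"ry":0,"rz":0},
    {"dx":0,"dy":0,"dz":-0.6,"rx":0,"ry":0,"rz":0},
    {"dx":0,"dy":0,"dz":-0.3,"rx":0,"ry":0,"rz":0},
    {"dx":0,"dy":0,"dz":-0.2,"rx":0,"ry":0,"rz":0},
    {"dx":0,"dy":0,"dz":-0.13,"rx":0,"ry":0,"rz":0},
    {"dx":0,"dy":0,"dz":-0.05,"rx":0,"ry":0,"rz":0},
    {"dx":0,"dy":0,"dz":-0.04,"rx":0,"ry":0,"rz":0},
    {"dx":0,"dy":0,"dz":0,"rx":0,"ry":0,"rz":0},
    {"dx":0,"dy":0,"dz":0,"rx":0,"ry":0,"rz":0},
    {"dx":0,"dy":0,"dz":0,"rx":0,"ry":0,"rz":0},
  ],
)

```text
t: 90.1
tcp_pos: [0.4555, -0.2709, 0.0339]
tool_rot: [0.055, 0.998, -0.0, 0.0]
force: [-0.1, -0.1, -1.2]
finger_gap: 0.519
gripper_force: 63.0
```

```bash
python3 -c "
from h import *
st()"
```

```text
t 90.10 tcp [ 455.5 -270.9   33.9] ytool 83.7 gap 0.519 F 63.0 [-0.1 -0.1 -1.2] [-0.75  0.72  1.81 -0.    0.61 -2.21]
```

>>> move_arm(
  targets=[
    {"dx":0,"dy":0,"dz":-0.03,"rx":0,"ry":0,"rz":0},
    {"dx":0,"dy":0,"dz":-0.02,"rx":0,"ry":0,"rz":0},
    {"dx":0,"dy":0,"dz":0,"rx":0,"ry":0,"rz":0},
    {"dx":0,"dy":0,"dz":0,"rx":0,"ry":0,"rz":0},
    {"dx":0,"dy":0,"dz":0,"rx":0,"ry":0,"rz":0},
    {"dx":0,"dy":0,"dz":0,"rx":0,"ry":0,"rz":0},
    {"dx":0,"dy":0,"dz":0,"rx":0,"ry":0,"rz":0},
    {"dx":0,"dy":0,"dz":0,"rx":0,"ry":0,"rz":0},
    {"dx":0,"dy":0,"dz":0,"rx":0,"ry":0,"rz":0},
    {"dx":0,"dy":0,"dz":0,"rx":0,"ry":0,"rz":0},
  ],
)

```text
t: 91.35
tcp_pos: [0.4555, -0.2709, 0.0331]
tool_rot: [0.055, 0.998, -0.0, 0.0]
force: [-1.4, 1.0, 5.4]
finger_gap: 0.521
gripper_force: 67.0
```

>>> move_arm(
  targets=[
    {"dx":0,"dy":0,"dz":0,"rx":0,"ry":0,"rz":0},
    {"dx":0,"dy":0,"dz":0,"rx":0,"ry":0,"rz":0},
    {"dx":0,"dy":0,"dz":0,"rx":0,"ry":0,"rz":0},
    {"dx":0,"dy":0,"dz":0,"rx":0,"ry":0,"rz":0},
    {"dx":0,"dy":0,"dz":0.4,"rx":0,"ry":0,"rz":0},
    {"dx":0,"dy":0,"dz":0.8,"rx":0,"ry":0,"rz":0},
    {"dx":0,"dy":0,"dz":0.9,"rx":0,"ry":0,"rz":0},
    {"dx":0,"dy":0,"dz":0.9,"rx":0,"ry":0,"rz":0},
    {"dx":0,"dy":0,"dz":0.9,"rx":0,"ry":0,"rz":0},
    {"dx":0,"dy":0,"dz":0.9,"rx":0,"ry":0,"rz":0},
  ],
  claw=100,
)

```text
t: 92.6
tcp_pos: [0.4554, -0.2707, 0.154]
tool_rot: [0.055, 0.998, -0.0, 0.0]
force: [0.0, -0.2, -0.1]
finger_gap: 0.997
gripper_force: 0.0
```

>>> move_arm(
  targets=[
    {"dx":0,"dy":0.9,"dz":0.2,"rx":0,"ry":0,"rz":-0.15},
    {"dx":0,"dy":0.9,"dz":0.2,"rx":0,"ry":0,"rz":-0.15},
    {"dx":0,"dy":0.9,"dz":0.2,"rx":0,"ry":0,"rz":-0.15},
    {"dx":0,"dy":0.9,"dz":0.2,"rx":0,"ry":0,"rz":-0.15},
    {"dx":0,"dy":0.9,"dz":0.2,"rx":0,"ry":0,"rz":-0.15},
    {"dx":0,"dy":0.9,"dz":0.2,"rx":0,"ry":0,"rz":-0.15},
    {"dx":0,"dy":0.9,"dz":0.2,"rx":0,"ry":0,"rz":-0.15},
    {"dx":0,"dy":0.9,"dz":0.2,"rx":0,"ry":0,"rz":-0.15},
    {"dx":0,"dy":0.9,"dz":0.2,"rx":0,"ry":0,"rz":-0.15},
    {"dx":0,"dy":0.9,"dz":0,"rx":0,"ry":0,"rz":-0.15},
  ],
)

```text
t: 93.85
tcp_pos: [0.4556, -0.0451, 0.1986]
tool_rot: [0.434, 0.901, 0.0, 0.001]
force: [0.3, 0.2, -0.3]
finger_gap: 1.003
gripper_force: 0.0
```

Run:
```python
from h import *
st()
im=snap("top","t15.png");s=snap("side","s15.png")
o=np.zeros((600,800,3),np.uint8)
o[:336]=cv2.resize(im[145:270,120:417],(800,336),interpolation=cv2.INTER_CUBIC)
o[336:,:430]=cv2.resize(s[140:290,170:415],(430,264))
o[336:,430:]=cv2.resize(im[85:185,115:255],(370,264))
cv2.imwrite("pics/z.png",o)
```

```text
t 93.85 tcp [455.6 -45.1 198.6] ytool 38.5 gap 1.003 F 0.0 [ 0.3  0.2 -0.3] [-0.34  0.35  1.88  0.    0.91 -1.02]
```

View pics/z.png

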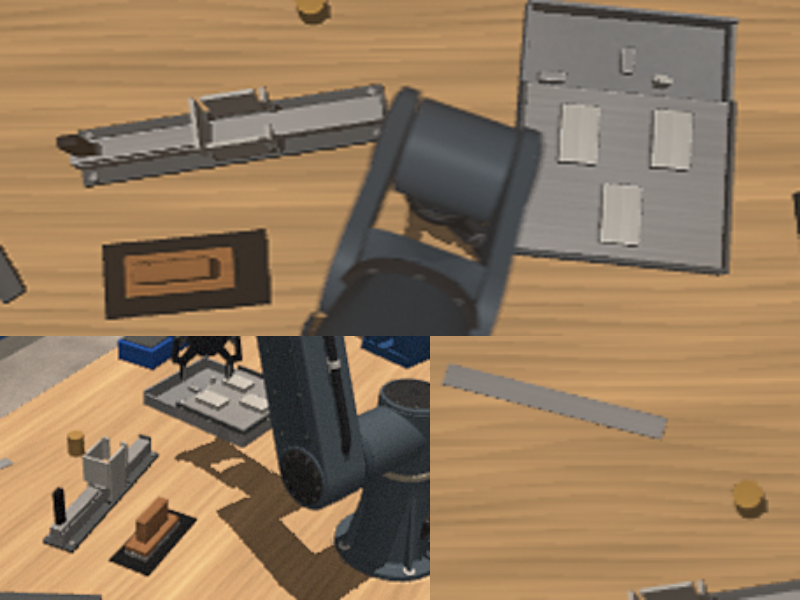

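The final view shows three blanks flat on the plate at (578,134), (671,139) and (621,213), parallel to the side fences. The magazine is empty, with its pusher drawn back. The offcuts are in the pan at (552,76), (628,60) and (662,80). The scraper stands centred on its mat, and the bush and flat bar haven't moved.

```bash
python3 -c "
from station import order
print(order.sign_off())"
```

```text
the job is handed in; nothing more can be done
None
```

The job is handed in: three offcuts are in the pan, the scraper is upright on its mat (I put it back once after it was knocked), all three blanks lie flat and parallel on the plate, and the pusher is fully back; the verdict itself was not shown.

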